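# Change over the bench punch

## Task

Put the bench punch through its changeover: throw the selector lever into the yellow notch first, and while it stands there sweep all the brass slugs off the punch bed into the blue chip tray with the scraper block (never touch the sharp slugs with the fingers), lay the scraper upright and square back on the middle of its orange rest, and slide every die cartridge fully home, nose first, into the magazine bay under the tag of its colour. Then throw the lever into the green notch, and leave the other things on the bench alone.

Things in the scene. Friction and masses are not known exactly. Their poses are not given: they have to be found in the camera images.
- selector: Fixed grey selector gearbox, top 40 mm up; origin on the bench under the lever's vertical pivot. Housing: 105 mm to -x, 40 mm to +x, 90 mm to either side. On top, 90 mm from the pivot, four round notch markers 0.5 to 0.6 rad apart: yellow, green, two plain grey; which is where varies. The lever swings 1 rad to either side of -x and stays where left.
- lever_knob (a point): Middle of the lever's black knob with a red band: an upright cylinder 24 mm across, from 50 to 94 mm above the bench, 110 mm from the pivot; this point is 75 mm up. Its x axis points from knob to pivot.
- lever_pointer (a point): Point on the steel lever arm (10 mm wide), 90 mm from the pivot and 48 mm above the bench, that must stand over the chosen notch marker (centre over centre within 7 mm counts as in the notch).
- notch_yellow: Yellow round notch marker (service notch), 24 mm across, flat, 90 mm from the pivot; origin at its underside, 40 mm up. The lever passes above it.
- notch_green: Green round notch marker (run notch), same form as the yellow one.
- bed: Fixed punch bed: flat dark plate, top 30 mm up, x -90 to +104 mm, y +-70 mm between blue lips 12 mm high on both sides and the far (+x) end. Open at the -x edge, where a blue chip tray adjoins, x -90 to -165 mm: inside 71 (x) by 144 mm (y), floor 4 mm, outer wall 18 mm, side walls 24 mm above the bench. Origin on the bench.
- rest: Orange rest plate for the scraper, fixed flat on the bench, 130 (x) by 56 (y) by 3 mm; origin at centre of its underside.
- scraper: Loose scraper block: aluminium block 90 (x) by 36 (y) by 24 mm high, with a wooden grip fin on its top, 60 (x) by 16 (y) mm, from 24 to 66 mm above its underside. Origin at centre of the underside. 0.2 to 0.33 kg.
- magazine: Fixed green die magazine, three bays at y -54, 0, 54 mm, mouths facing -x. Floor plate 5 mm thick, x -85 to +61 mm. Bay: 44 mm wide, 24 mm high inside, mouth at x -25 mm (flared steel guides to x -43 mm, 23 mm above the bench), back wall at x +35 mm. Roof top 35 mm up. Origin on the bench. The coloured tag over a bay tells which die belongs there.
- slug0: Loose brass punched slug (chip), disc 22 mm across, 7 mm thick, on the punch bed; origin at centre of its underside. May be absent.
- slug1: Loose brass punched slug (chip), disc 22 mm across, 7 mm thick, on the punch bed; origin at centre of its underside. May be absent.
- slug2: Loose brass punched slug (chip), disc 22 mm across, 7 mm thick, on the punch bed; origin at centre of its underside. May be absent.
- slug3: Loose brass punched slug (chip), disc 22 mm across, 7 mm thick, on the punch bed; origin at centre of its underside. May be absent.
- slug4: Loose brass punched slug (chip), disc 22 mm across, 7 mm thick, on the punch bed; origin at centre of its underside. May be absent.
- tag_red: Red tag, 36 mm square, 4 mm thick, fixed on the magazine's roof centred over its bay (its y is the bay's middle line). Origin at its underside. Which bay varies.
- die_red: Loose die cartridge with red fin: metal body 90 (x) by 40 (y) by 20 mm high; upright grip fin 28 (x) by 14 (y) mm, centred at x -31 mm, 20 to 62 mm above the underside. Nose (+x) goes in first. Origin at centre of underside; fully home it is at magazine x -10 mm, fin outside. Heavy end at the fin (centre of mass x -23 mm). About 0.2 kg. May be absent.
- tag_blue: Blue tag, 36 mm square, 4 mm thick, fixed on the magazine's roof centred over its bay (its y is the bay's middle line). Origin at its underside. Which bay varies.
- die_blue: Loose die cartridge with blue fin: metal body 90 (x) by 40 (y) by 20 mm high; upright grip fin 28 (x) by 14 (y) mm, centred at x -31 mm, 20 to 62 mm above the underside. Nose (+x) goes in first. Origin at centre of underside; fully home it is at magazine x -10 mm, fin outside. Heavy end at the fin (centre of mass x -23 mm). About 0.2 kg. May be absent.
- tag_white: White tag, 36 mm square, 4 mm thick, fixed on the magazine's roof centred over its bay (its y is the bay's middle line). Origin at its underside. Which bay varies.
- die_white: Loose die cartridge with white fin: metal body 90 (x) by 40 (y) by 20 mm high; upright grip fin 28 (x) by 14 (y) mm, centred at x -31 mm, 20 to 62 mm above the underside. Nose (+x) goes in first. Origin at centre of underside; fully home it is at magazine x -10 mm, fin outside. Heavy end at the fin (centre of mass x -23 mm). About 0.2 kg. May be absent.
- bush: Copper bush (short tube), 36 mm across, 25 mm high, standing: bystander, leave alone. Origin at its underside.
- screwdriver: Blue-handled screwdriver lying on the bench: bystander, leave alone. Origin at its underside.
- tin: Small tin, 48 mm across, 50 mm high: bystander, leave alone. Origin at its underside.
Things that resemble listed ones, but are neither listed nor needed, are in the scene too. What is shaped like the scraper but purple is not meant.

How it is judged:
By the outcome, as a careful person would: the job done as asked, in the order asked, and still so for the second after the job is handed in, with the robot touching nothing.
Of slug0, slug1, slug2, slug3, slug4 only 3 to 5 are there at a start; the rules pass over those that are not, and their reading is None.
Of die_red, die_blue, die_white only 2 to 3 are there at a start; the rules pass over those that are not, and their reading is None.
At some moment in a run one of die_red, die_blue, die_white, scraper may be knocked a few centimetres aside while the robot is not near it.
It also fails if it takes over 210 s, if anything falls off the work surface, if the arm or the gripper's body presses on something with over 40 N, if the wrist force passes 120 N, or if a joint passes its speed limit or range.

## Robot

A 7-joint arm with a two-finger parallel gripper is mounted at the origin on the work surface. World frame = base frame: x ahead of the robot, y to its left, z up, the work surface at z = 0. Lengths are in m, angles in rad, forces in N, time in s.
With the tool pointing down it reaches from about 0.4 to 0.85 m from the base axis. Payload 4.5 kg.
Tool frame: the origin (TCP) lies on the centre line of the jaws, within the pads' length; the fingertips stand 14 mm ahead of it and the grasp point (between the pads) lies 5 mm behind it (nose_length is the distance from the TCP to the fingertips, in m); x points along the fingers, y is the direction in which the jaws open and shut, and the axes are right-handed (so a half turn about x gives the same grasp; the last joint's range is limited). The gripper opens to 88 mm and grips with 3 to 60 N. Pads are 18 mm wide; open, the fingers measure 123 mm over their backs; the gripper's body (75 mm by 187 mm) begins 45 mm behind the grasp point.
Start: joints at [-1.082, 0.689, -0.195, 1.565, 0.157, 0.902, -0.215], TCP at [0.275, 0.561, 0.253] pointing down, gripper open.
Joint ranges: [-3.01, 3.01], [-0.46, 2.08], [-1.47, 1.51], [0.13, 2.56], [-1, 4.14], [0.04, 2.09], [-2.66, 2.66]. Speed limits (rad/s): [2.57, 2.57, 3.14, 3.14, 3.14, 3.14, 3.14].

## Interface

Orientations are given as a unit quaternion [x, y, z, w].
In Python, from plant import get_state, snapshot, camera_params, finish_job, boxes_of, silhouettes, spot_point, nose_length gives the robot as it stands.
- The arm moves only by the tool apply_moves, never from a script. Its arguments are lists of equal length, an entry for each row: "delta_pos": the shift along the tool's x, y, z in cm, a list of three; "yaw": the turn about the tool's x in rad; "gripper": the opening in per cent of the stroke, from 0 (shut) to 100 (fully open). A call has 1 to 10 rows; each row is the pose to reach, as a shift and turn from the pose measured when the call began, along the tool's axes at that moment; what a row does not reach only later rows make up. A row lasts 1/12 s, in which the tool goes at most 41.7 mm and 7.16 degrees, less where a joint would pass 70% of its speed; a pose out of reach is approached as far as the arm can. A call with a gripper value outside its range is refused whole. The fingers move at their own pace and stop on an object; "force" is the grip in N (left out, the last holds). Time passes only in rows, so rows that repeat a pose let the fingers close. It gives the time, the measured TCP pose, the force and the opening at its end, in the units of the state.
- get_state(): the state, without advancing time (a new reading comes with each control period).
- snapshot(name): name is "scene" or "top" or "wrist"; returns the picture (480x640x3 uint8, red, green, blue); there is no depth.
- camera_params(name): a dict with "fovy" (degrees; the focal length in pixels is half the picture's height over the tangent of half this angle, whatever the lens; pixels are square), "cx", "cy" (the principal point, pixels), "position" and "orientation" of the camera in the world. Camera axes: x right, y down, z forward; pixel columns grow to the right and rows downward; lengths in m; the calibration is good to about 2 mm. A picture is of the moment at which its call begins: read the wrist's pose just before it. camera_params takes no time and is no camera call; for the wrist camera it gives the pose at the moment of the call.
- finish_job(): hands the job in, once; it reports no verdict.
Trained networks look in the newest picture that a camera, given by its name, has taken for a name from the list of things; names that differ only in an ending like _2 or _b are one class to them, and where a whole thing is asked for, a point or a joint stands for the part that bears it (a point fixed in the world has none). Each returns a list of dicts, best first, with "score" (0 to 1); they miss things now and then, are a little off and sometimes report something else, mostly with a low value. They report only what shows in the picture. A call takes as long as a camera call. They do not tell look-alikes from the thing itself.
- boxes_of(thing, camera): "bbox" ([left, top, width, height] in pixels, round what is visible of it).
- silhouettes(thing, camera): "mask" (480x640 bool, what is visible of it) and "bbox" ([left, top, width, height] in pixels, round what is visible of it).
- spot_point(thing, camera): "pixel" ([column, row] in pixels: a listed point, or the origin of a listed thing).
The state is a dict: "clock": time; "q": joint angles; "qd": joint speeds; "joint_torque": joint torques, N m; "tool_pos": TCP position; "eef_rot": TCP orientation; "contact_force": force on the tool from outside, world axes, zero at the start; "moment": the same for the moment, N m; "opening": opening from 0.0 (shut) to 1.0 (fully open).
Only numpy, scipy, OpenCV 4.12 (cv2) and the standard library are available. Lean on these libraries where they do the work, as an engineer would, in place of code of your own. Each camera call takes 0.05 s, during which the arm holds its last target.

## Working session

There is one attempt and no reset: what is moved stays moved. The work goes in short steps, Python scripts to look and compute and a tool call to move; the robot and the scene stay as the last step left them, time stands still between calls to the robot, and variables do not carry over. Pictures are saved under pics/ and viewed, and the job is handed in when it is done.

Besides the shell and the picture viewer there is one more tool, called after "Request:" by a JSON object that holds its "fn" and its "kwargs", one argument or row to a line. apply_moves: Moves the arm, as the interface text tells. Its arguments: {"type":"object","properties":{"delta_pos":{"type":"array"},"yaw":{"type":"array"},"gripper":{"type":"array"},"force":{"type":"number"}},"required":["delta_pos","yaw","gripper"]}

```bash
ls; mkdir -p pics; cat > h.py <<'E'
import numpy as np,cv2
from plant import *
from scipy.spatial.transform import Rotation as R
def cam(n): return camera_params(n)
def ray(n,px,p=None):
    p=p or camera_params(n); f=240/np.tan(np.radians(p['fovy'])/2)
    d=np.array([(px[0]-p['cx'])/f,(px[1]-p['cy'])/f,1.0])
    return np.array(p['position']),R.from_quat(p['orientation']).apply(d)
def at(n,px,z,p=None):
    o,d=ray(n,px,p); return o+d*(z-o[2])/d[2]
def proj(n,X,p=None):
    p=p or camera_params(n); f=240/np.tan(np.radians(p['fovy'])/2)
    c=R.from_quat(p['orientation']).inv().apply(np.atleast_2d(X)-np.array(p['position']))
    return np.c_[p['cx']+f*c[:,0]/c[:,2],p['cy']+f*c[:,1]/c[:,2]]
def save(n,name):
    im=snapshot(n); cv2.imwrite('pics/'+name+'.png',im[:,:,::-1]); return im
def st():
    s=get_state(); r=R.from_quat(s['eef_rot']).as_matrix()
    print('t',round(s['clock'],2),'pos',np.round(s['tool_pos'],4),'open',round(s['opening'],3),'F',np.round(s['contact_force'],1)); print('x',r[:,0].round(3),'y',r[:,1].round(3),'z',r[:,2].round(3)); return s
E
python3 - <<'E'
from h import *
np.set_printoptions(suppress=True,precision=4)
st(); print(nose_length if not callable(nose_length) else nose_length())
for n in ['scene','top','wrist']:
    print(n,camera_params(n)); save(n,n+'0')
E
```

```text
pics
t 0.0 pos [0.2743 0.5609 0.2519] open 1.002 F [-0.5 -0.8  0.2]
x [-0.001 -0.002 -1.   ] y [ 0.439  0.898 -0.002] z [ 0.898 -0.439  0.   ]
0.014
scene {'fovy': 45.5352860575851, 'cx': 324.01446505702694, 'cy': 234.05344239629315, 'position': array([ 1.2972, -0.7022,  1.1227]), 'orientation': array([ 0.8556,  0.3636, -0.1513, -0.3359])}
top {'fovy': 56.32738839880928, 'cx': 321.7906488587951, 'cy': 240.0209461334727, 'position': array([ 0.4958, -0.0443,  0.9635]), 'orientation': array([-0.6975,  0.7149, -0.0215,  0.0438])}
wrist {'fovy': 70.0974820797791, 'cx': 320.0065978368831, 'cy': 237.59254994229255, 'position': array([0.2021, 0.5968, 0.3837]), 'orientation': array([0.8377, 0.523 , 0.0824, 0.1338])}
```

View pics/top0.png

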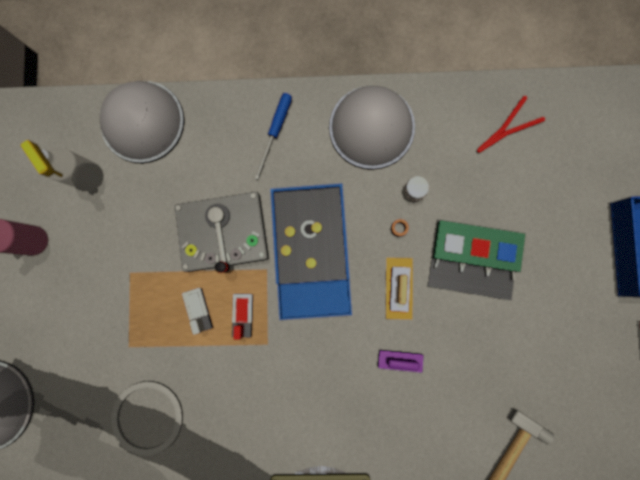

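View pics/scene0.png

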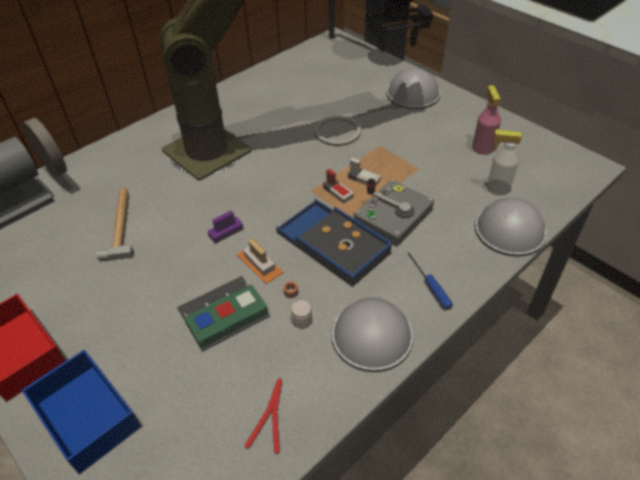

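```bash
python3 - <<'E'
import cv2
im=cv2.imread('pics/top0.png')
cv2.imwrite('pics/c1.png',cv2.resize(im[170:360,120:360],None,fx=3.2,fy=3.2,interpolation=cv2.INTER_CUBIC)[:600])
cv2.imwrite('pics/c2.png',cv2.resize(im[170:380,360:540],None,fx=2.8,fy=2.8,interpolation=cv2.INTER_CUBIC)[:600])
E
```

```text
(no output)
```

View pics/c1.png

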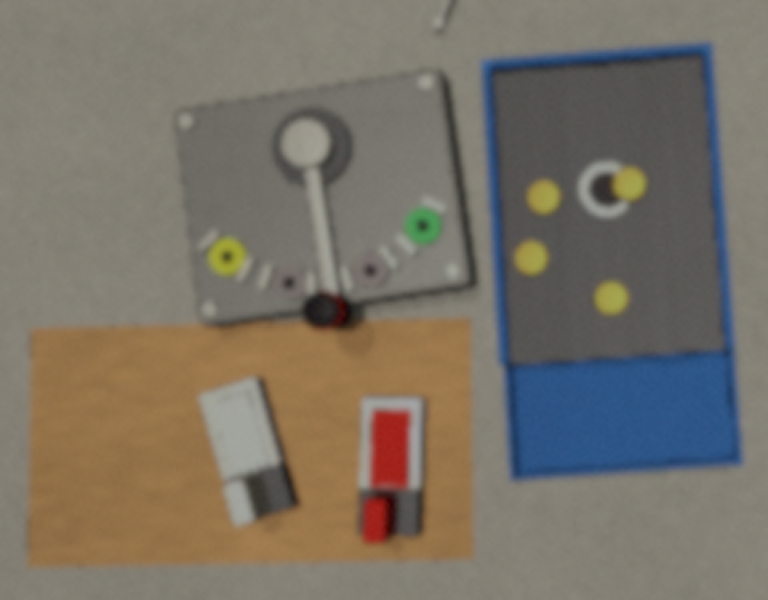

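View pics/c2.png

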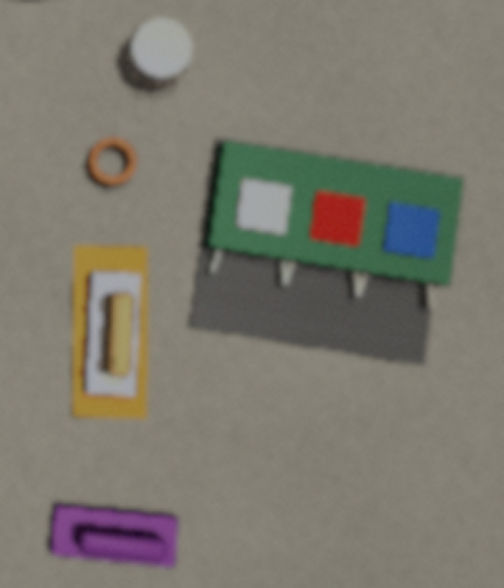

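```bash
cat > seg.py <<'E'
from h import *
np.set_printoptions(suppress=True,precision=4)
im=cv2.imread('pics/top0.png'); hsv=cv2.cvtColor(im,cv2.COLOR_BGR2HSV)
def blobs(lo,hi,roi,mn=20):
    x0,y0,x1,y1=roi; m=cv2.inRange(hsv[y0:y1,x0:x1],np.array(lo),np.array(hi))
    n,l,s,c=cv2.connectedComponentsWithStats(m)
    return [(c[i]+[x0,y0],s[i,4],cv2.minAreaRect(np.argwhere(l==i)[:,::-1].astype(np.float32)+np.float32([x0,y0]))) for i in range(1,n) if s[i,4]>=mn]
E
python3 - <<'E'
from seg import *
P=camera_params('top')
def show(nm,lo,hi,roi,z,mn=20):
    for c,a,r in blobs(lo,hi,roi,mn):
        b=cv2.boxPoints(r); print(nm,c.round(1),a,at('top',c,z,P)[:2],'corners',[tuple(at('top',q,z,P)[:2].round(3)) for q in b])
show('yel',(22,140,120),(35,255,255),(170,230,270,270),.0405)
show('grn',(50,120,100),(75,255,255),(170,220,270,270),.0405)
show('slug',(18,100,120),(35,255,255),(275,200,345,285),.037)
show('tagW',(0,0,170),(180,50,255),(440,230,470,258),.039)
show('tagR',(0,150,120),(8,255,255),(465,235,495,262),.039)
show('tagB',(100,120,80),(125,255,255),(490,235,520,266),.039)
show('magroof',(60,60,40),(90,255,200),(420,210,540,280),.035)
show('rest',(10,150,150),(25,255,255),(380,250,420,330),.003,200)
show('scr',(0,0,140),(180,90,255),(388,260,412,312),.024,20)
show('fin',(14,60,120),(28,200,255),(390,270,412,310),.066,20)
show('bedblue',(100,120,60),(125,255,255),(265,175,360,325),.042,200)
show('dieR',(0,150,100),(8,255,255),(225,290,260,342),.062)
show('dieBodyR',(0,0,130),(180,60,255),(228,285,260,342),.02)
show('dieW',(0,0,130),(180,60,255),(178,285,216,340),.02)
for t in ['lever_knob','lever_pointer','selector','bed','rest','scraper','magazine','die_red','die_white','die_blue','slug0']:
    try:
        for d in spot_point(t,'top')[:6]:
            zz={'lever_knob':.075,'lever_pointer':.048,'rest':0,'scraper':.003,'slug0':.03}.get(t,0)
            print(t,round(d['score'],2),np.round(d['pixel'],1),at('top',d['pixel'],zz,P)[:2])
    except Exception as e: print(t,e)
E
```

```text
yel [190.4 249.5] 76 [0.5689 0.2582] corners [(np.float64(0.564), np.float64(0.272)), (np.float64(0.582), np.float64(0.262)), (np.float64(0.573), np.float64(0.246)), (np.float64(0.555), np.float64(0.255))]
grn [251.9 240.3] 50 [0.5848 0.129 ] corners [(np.float64(0.585), np.float64(0.14)), (np.float64(0.596), np.float64(0.129)), (np.float64(0.584), np.float64(0.117)), (np.float64(0.573), np.float64(0.129))]
slug [316.5 227. ] 82 [ 0.6095 -0.0056] corners [(np.float64(0.62), np.float64(0.003)), (np.float64(0.62), np.float64(-0.015)), (np.float64(0.599), np.float64(-0.015)), (np.float64(0.599), np.float64(0.004))]
slug [289.5 231.1] 86 [0.6024 0.0508] corners [(np.float64(0.613), np.float64(0.06)), (np.float64(0.613), np.float64(0.041)), (np.float64(0.592), np.float64(0.042)), (np.float64(0.592), np.float64(0.06))]
slug [285.5 250.1] 88 [0.5629 0.0598] corners [(np.float64(0.574), np.float64(0.069)), (np.float64(0.573), np.float64(0.05)), (np.float64(0.552), np.float64(0.051)), (np.float64(0.553), np.float64(0.069))]
slug [310.6 262.5] 87 [0.5358 0.0082] corners [(np.float64(0.545), np
[... 2964 characters left out ...]
 [0.5464 0.1885]
lever_pointer 0.19 [481.1 247.3] [ 0.5577 -0.3389]
selector 0.97 [220.5 218.8] [0.6377 0.2053]
bed 0.8 [308.4 240. ] [0.5862 0.0139]
bed 0.63 [399.7 287.1] [ 0.4806 -0.1784]
bed 0.55 [224.2 264.8] [0.5371 0.1975]
rest 0.8 [399.5 288.1] [ 0.4785 -0.1779]
rest 0.55 [309.4 239.4] [0.5875 0.0117]
rest 0.3 [293.  235.3] [0.5973 0.0471]
scraper 0.9 [397.5 289.4] [ 0.4759 -0.1732]
scraper 0.56 [395.9 361.3] [ 0.3267 -0.1641]
magazine 0.87 [474.6 250.8] [ 0.5539 -0.3402]
magazine 0.23 [452.5 244.4] [ 0.5687 -0.2942]
die_red 0.76 [242.7 315.6] [0.4275 0.1579]
die_white 0.77 [198.2 309.9] [0.4416 0.254 ]
slug0 0.66 [284.6 251.4] [0.5607 0.0625]
slug0 0.42 [309.2 265.2] [0.5306 0.0115]
```

```bash
cat >> h.py <<'E'
def go(x,y,z,ang=None):
    """prints delta (cm, tool axes) and yaw to reach world TCP x,y,z with tool-y heading ang (deg, mod 180)"""
    s=get_state(); r=R.from_quat(s['eef_rot']).as_matrix()
    d=r.T@(np.array([x,y,z])-s['tool_pos'])*100
    cur=np.degrees(np.arctan2(r[1,1],r[0,1])); yaw=0
    if ang is not None:
        dd=(ang-cur+90)%180-90; yaw=-np.radians(dd)
    print('delta',d.round(2),'yaw',round(float(yaw),3),'dist_rows',round(np.linalg.norm(d)/4.17,1),round(abs(yaw)/.125,1),'| now',np.round(s['tool_pos'],4),'ang',round(cur,1),'q7',round(s['q'][6],2),'t',round(s['clock'],1),'open',round(s['opening'],3))
E
python3 -c "
from h import *
go(.532,.179,.19,102)"
```

```text
delta [  6.27 -23.05  39.93] yaw -0.664 dist_rows 11.2 5.3 | now [0.2745 0.5615 0.2528] ang 63.9 q7 -0.22 t 0.7 open 0.996
```

Request:
{"fn": "apply_moves", "kwargs": {
  "delta_pos": [
    [0,-3,5],
    [0,-6,10],
    [0,-9,15],
    [0,-11.5,20],
    [2,-14,24],
    [4,-17,29],
    [5,-19.5,34],
    [6,-22,38],
    [6.2,-23,40],
    [6.2,-23,40]
  ],
  "yaw": [-0.1,-0.2,-0.3,-0.4,-0.5,-0.6,-0.664,-0.664,-0.664,-0.664],
  "gripper": [70,70,70,70,70,70,70,70,70,70]
}}

```text
clock: 1.53
tool_pos: [0.5053, 0.2188, 0.2005]
eef_rot: [-0.074, 0.703, 0.074, 0.703]
contact_force: [0.9, 0.3, -0.3]
opening: 0.699
```

```bash
python3 - <<'E'
from h import *
np.set_printoptions(suppress=True,precision=4)
P=camera_params('wrist'); save('wrist','w1'); print(P)
for t,z in [('lever_knob',.075),('lever_pointer',.048),('notch_yellow',.04),('notch_green',.04),('selector',0)]:
    for d in spot_point(t,'wrist')[:2]: print(t,round(d['score'],2),np.round(d['pixel']),at('wrist',d['pixel'],z,P)[:2])
go(.532,.179,.075,102)
E
```

```text
{'fovy': 70.0974820797791, 'cx': 320.0065978368831, 'cy': 237.59254994229255, 'position': array([0.4264, 0.2022, 0.3322]), 'orientation': array([0.6216, 0.7674, 0.122 , 0.0991])}
lever_knob 0.92 [272. 250.] [0.5266 0.1843]
lever_knob 0.61 [277. 264.] [0.5375 0.1899]
lever_pointer 0.7 [275. 264.] [0.5498 0.1873]
lever_pointer 0.28 [ 68. 270.] [0.5946 0.0054]
notch_yellow 0.95 [345. 288.] [0.5644 0.2551]
notch_yellow 0.25 [280. 322.] [0.6126 0.2017]
notch_green 0.73 [205. 284.] [0.5869 0.1257]
notch_green 0.55 [346. 291.] [0.5664 0.2574]
delta [12.6  -4.85  1.86] yaw 0.002 dist_rows 3.3 0.0 | now [0.5037 0.2223 0.2011] ang 102.1 q7 0.89 t 1.8 open 0.698
```

View pics/w1.png

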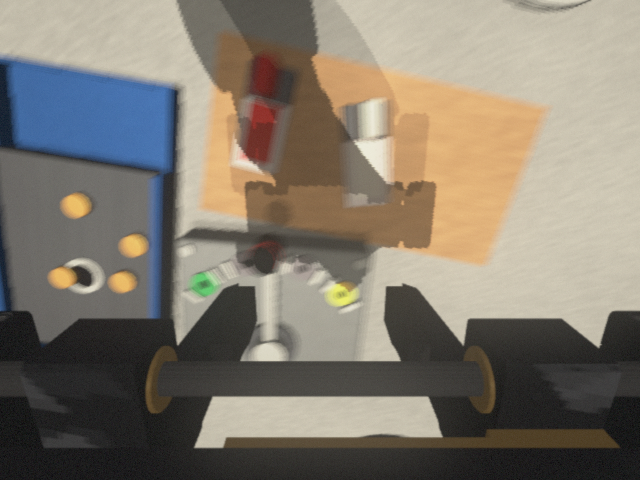

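Request:
{"fn": "apply_moves", "kwargs": {
  "delta_pos": [
    [0,-2,1],
    [0,-4.6,1.8],
    [0,-4.6,1.8],
    [2,-4.6,1.8],
    [5,-4.6,1.8],
    [8,-4.6,1.8],
    [10,-4.6,1.8],
    [11,-4.6,1.8],
    [11,-4.6,1.8],
    [11,-4.6,1.8]
  ],
  "yaw": [0,0,0,0,0,0,0,0,0,0],
  "gripper": [70,70,70,70,70,70,70,70,70,70]
}}

```text
clock: 2.67
tool_pos: [0.5307, 0.1828, 0.0915]
eef_rot: [-0.074, 0.703, 0.076, 0.703]
contact_force: [0.3, 0.2, -0.6]
opening: 0.697
```

```bash
python3 - <<'E'
from h import *
save('wrist','w2');save('scene','s2')
go(.531,.181,.078,102)
E
```

```text
delta [ 1.44 -0.13 -0.1 ] yaw 0.003 dist_rows 0.3 0.0 | now [0.5316 0.1824 0.0924] ang 102.1 q7 0.89 t 2.8 open 0.698
```

View pics/w2.png

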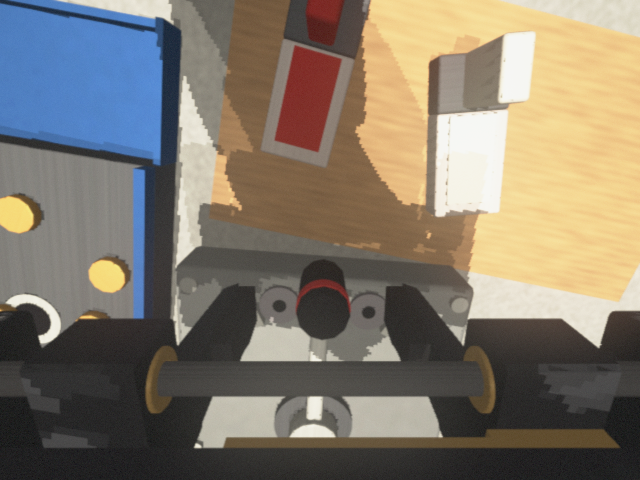

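Request:
{"fn": "apply_moves", "kwargs": {
  "delta_pos": [
    [0.7,0,0],
    [1.5,-0.1,0],
    [1.5,-0.1,0],
    [1.5,-0.1,0],
    [1.5,-0.1,0],
    [1.5,-0.1,0],
    [1.5,-0.1,0],
    [1.5,-0.1,0],
    [1.5,-0.1,0]
  ],
  "yaw": [0,0,0,0,0,0,0,0,0],
  "gripper": [70,70,30,20,20,20,20,20,20],
  "force": 10
}}

```text
clock: 3.52
tool_pos: [0.5316, 0.1822, 0.0776]
eef_rot: [-0.074, 0.702, 0.076, 0.704]
contact_force: [-1.3, 1.0, 0.6]
opening: 0.268
```

```bash
python3 - <<'E'
from h import *
s=st()
p=np.array([.639,.201]); 
s=np.array(s['tool_pos'][:2]); v=s-p; print('r',np.hypot(*v), np.degrees(np.arctan2(v[1],v[0])))
save('wrist','w3')
E
```

```text
t 3.52 pos [0.5316 0.1822 0.0776] open 0.268 F [-1.3  1.   0.6]
x [ 0.002  0.004 -1.   ] y [-0.211  0.977  0.003] z [0.977 0.211 0.003]
r 0.10903494260423086 -170.0509370180564
```

View pics/w3.png

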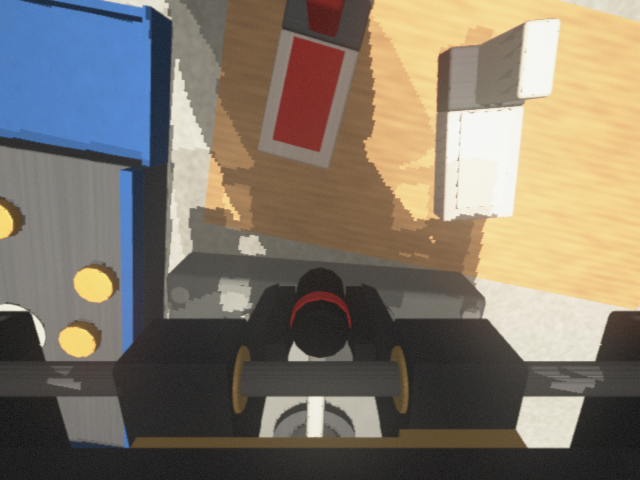

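```bash
cat >> h.py <<'E'
def arc(piv,a0,a1,n,rad=None):
    s=get_state(); r=R.from_quat(s['eef_rot']).as_matrix(); p=np.array(s['tool_pos'])
    piv=np.array(piv); v=p[:2]-piv; rr=np.hypot(*v) if rad is None else rad
    for k in range(1,n+1):
        a=np.radians(a0+(a1-a0)*k/n); t=np.array([*(piv+rr*np.array([np.cos(a),np.sin(a)])),p[2]])
        print((r.T@(t-p)*100).round(1).tolist(), round(-np.radians((a1-a0)*k/n),2))
E
python3 -c "
from h import *
arc((.639,.201),190.05,140.9,9,.1095)"
```

```text
[0.0, 1.0, 0.0] 0.1
[0.0, 2.1, 0.2] 0.19
[0.0, 3.1, 0.5] 0.29
[0.0, 4.0, 0.9] 0.38
[0.0, 5.0, 1.4] 0.48
[0.0, 5.8, 1.9] 0.57
[0.0, 6.7, 2.6] 0.67
[0.0, 7.4, 3.3] 0.76
[0.0, 8.1, 4.0] 0.86
```

Request:
{"fn": "apply_moves", "kwargs": {
  "delta_pos": [
    [0,1.0,0],
    [0,2.1,0.2],
    [0,3.1,0.5],
    [0,4.0,0.9],
    [0,5.0,1.4],
    [0,5.8,1.9],
    [0,6.7,2.6],
    [0,7.4,3.3],
    [0,8.1,4.0],
    [0,8.1,4.0]
  ],
  "yaw": [0.1,0.19,0.29,0.38,0.48,0.57,0.67,0.76,0.86,0.86],
  "gripper": [20,20,20,20,20,20,20,20,20,20]
}}

```text
clock: 4.4
tool_pos: [0.5545, 0.2699, 0.0776]
eef_rot: [0.227, 0.669, -0.224, 0.671]
contact_force: [0.9, 0.3, -1.4]
opening: 0.264
```

```bash
python3 - <<'E'
from h import *
s=st()
p=np.array([.639,.201]); 
s=np.array(s['tool_pos'][:2]); v=s-p; print('r',np.hypot(*v), np.degrees(np.arctan2(v[1],v[0])))
save('wrist','w4')
im=save('top','t4'); c=im[200:300,160:290,::-1]; cv2.imwrite('pics/t4c.png',cv2.resize(c,None,fx=5,fy=5,interpolation=cv2.INTER_CUBIC))
E
```

```text
t 4.4 pos [0.5545 0.2699 0.0776] open 0.264 F [ 0.9  0.3 -1.4]
x [ 0.003  0.003 -1.   ] y [0.605 0.796 0.004] z [ 0.796 -0.605  0.001]
r 0.10906406180602594 140.81549742761342
```

View pics/w4.png

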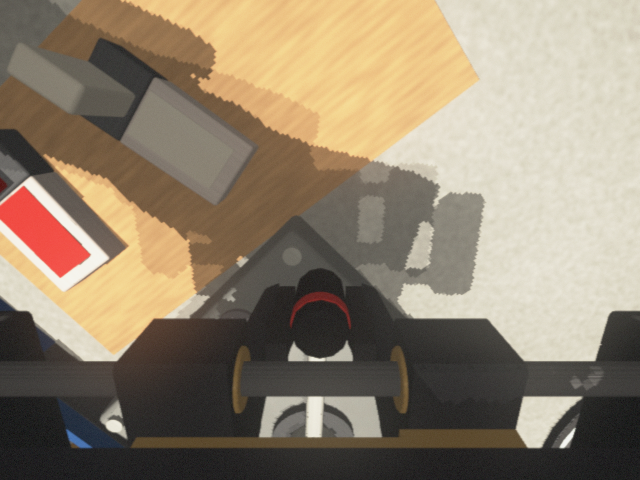

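View pics/t4c.png

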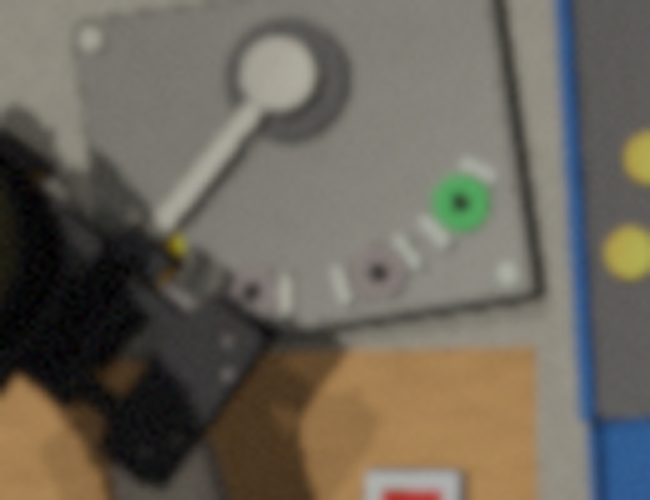

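Request:
{"fn": "apply_moves", "kwargs": {
  "delta_pos": [
    [0,0,0],
    [0,0,0],
    [0,0,0],
    [-2,0,0],
    [-5,0,0],
    [-8,0,0],
    [-12,0,0],
    [-14,0,0],
    [-15,0,0]
  ],
  "yaw": [0,0,0,0,0,0,0,0,0],
  "gripper": [60,70,70,70,70,70,70,70,70]
}}

```text
clock: 5.25
tool_pos: [0.5548, 0.2696, 0.2315]
eef_rot: [0.227, 0.669, -0.221, 0.673]
contact_force: [0.8, -0.7, -0.0]
opening: 0.695
```

```bash
python3 - <<'E'
from h import *
st(); P=camera_params('wrist'); im=save('wrist','w5')
for t,z in [('lever_knob',.075),('lever_pointer',.048),('notch_yellow',.0405),('notch_green',.0405),('selector',0)]:
    for d in spot_point(t,'wrist')[:2]: print(t,round(d['score'],2),np.round(d['pixel']),at('wrist',d['pixel'],z,P)[:2])
cv2.imwrite('pics/w5c.png',cv2.resize(im[170:380,200:460,::-1],None,fx=2.8,fy=2.8))
E
```

```text
t 5.25 pos [0.5548 0.2696 0.2315] open 0.695 F [ 0.8 -0.7 -0. ]
x [ 0.008  0.007 -1.   ] y [0.601 0.799 0.01 ] z [ 0.799 -0.601  0.002]
lever_knob 0.22 [315. 297.] [0.61092861 0.22387298]
lever_pointer 0.96 [318. 231.] [0.56729537 0.26013845]
notch_yellow 0.5 [315. 230.] [0.56746209 0.25671773]
notch_yellow 0.36 [328. 429.] [0.77759968 0.11603831]
selector 0.94 [314. 295.] [0.63947565 0.19982641]
```

View pics/w5c.png

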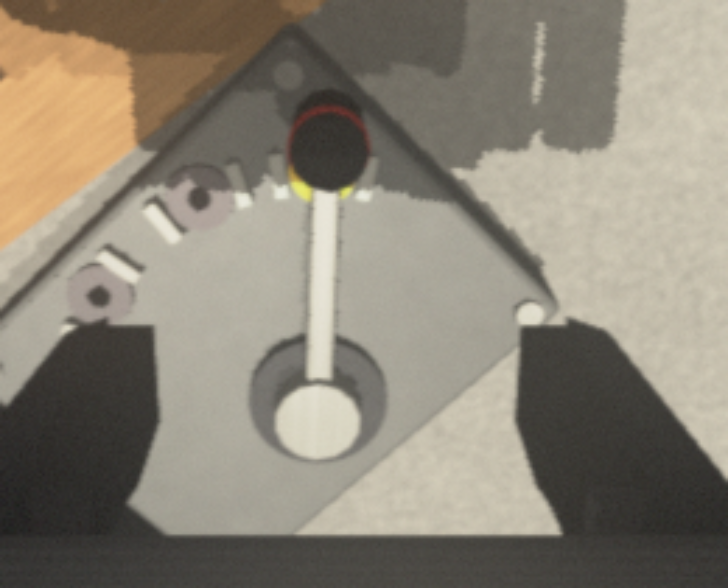

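```bash
python3 -c "
from h import *
go(.476,-.176,.19,87)"
```

```text
delta [  3.5  -40.09  20.6 ] yaw -0.593 dist_rows 10.8 4.7 | now [0.5524 0.2682 0.2256] ang 53.1 q7 0.3 t 5.5 open 0.701
```

Request:
{"fn": "apply_moves", "kwargs": {
  "delta_pos": [
    [0,-4,2],
    [0,-8,4],
    [0,-12,6],
    [0,-16,8],
    [0,-20,10],
    [0,-24,12],
    [0,-28,14],
    [1,-32,16],
    [2,-36,18.5],
    [3.5,-40,20.6]
  ],
  "yaw": [-0.1,-0.2,-0.3,-0.4,-0.5,-0.59,-0.59,-0.59,-0.59,-0.59],
  "gripper": [70,70,70,70,70,70,70,70,70,70]
}}

```text
clock: 6.38
tool_pos: [0.4809, -0.1407, 0.1991]
eef_rot: [0.02, 0.707, -0.019, 0.706]
contact_force: [0.9, 1.6, -0.3]
opening: 0.698
```

```bash
python3 -c "
from h import *
go(.476,-.176,.19,87)"
```

```text
delta [ 0.9  -3.56 -0.3 ] yaw -0.002 dist_rows 0.9 0.0 | now [ 0.4809 -0.1407  0.1991] ang 86.9 q7 1.34 t 6.4 open 0.698
```

Request:
{"fn": "apply_moves", "kwargs": {
  "delta_pos": [
    [0,-2,0],
    [0.9,-3.5,-0.3],
    [0.9,-3.5,-0.3],
    [0.9,-3.5,-0.3]
  ],
  "yaw": [0,0,0,0],
  "gripper": [70,70,70,70]
}}

```text
clock: 6.72
tool_pos: [0.475, -0.1753, 0.1887]
eef_rot: [0.021, 0.708, -0.019, 0.705]
contact_force: [0.0, 0.0, 0.4]
opening: 0.701
```

```bash
python3 - <<'E'
from h import *
st(); P=camera_params('wrist'); im=save('wrist','w6'); np.save('P6.npy',P,allow_pickle=True)
E
```

```text
t 6.72 pos [ 0.475  -0.1753  0.1887] open 0.701 F [0.  0.  0.4]
x [-0.004  0.004 -1.   ] y [0.056 0.998 0.003] z [ 0.998 -0.056 -0.005]
```

View pics/w6.png

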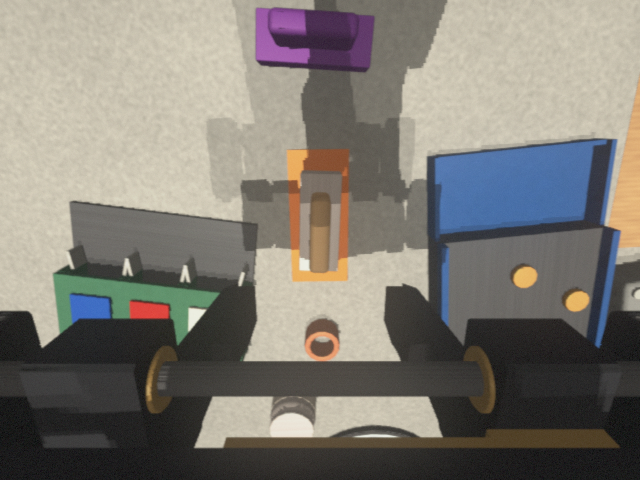

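```bash
python3 - <<'E'
import cv2
im=cv2.imread('pics/w6.png'); cv2.imwrite('pics/w6c.png',cv2.resize(im[140:290,250:400],None,fx=4,fy=4,interpolation=cv2.INTER_CUBIC))
cv2.imwrite('pics/w6d.png',cv2.resize(im[130:350,410:640],None,fx=2.7,fy=2.7,interpolation=cv2.INTER_CUBIC))
E
```

```text
(no output)
```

View pics/w6c.png

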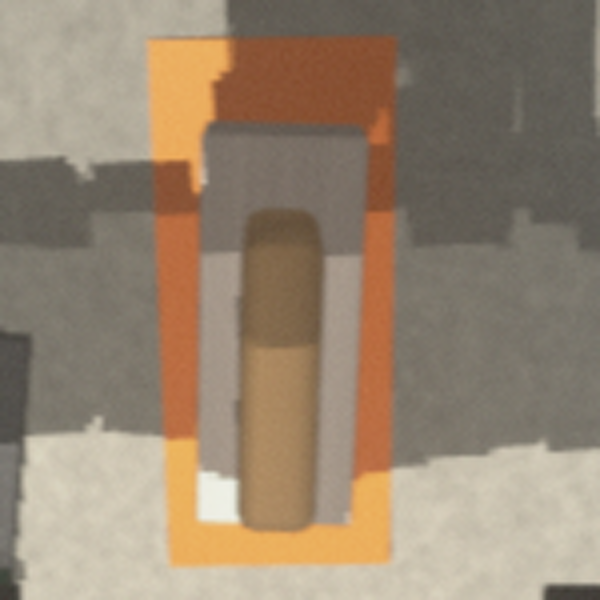

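View pics/w6d.png

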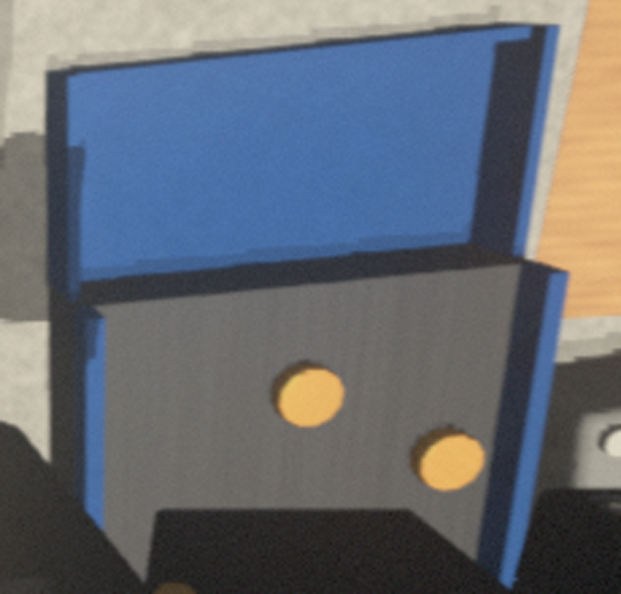

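```bash
cat >> h.py <<'E'
def fitrect(n,px,z,P,local):
    """fit xy+yaw: local (N,2) known coords vs rays at z"""
    W=np.array([at(n,p,z,P)[:2] for p in px]); L=np.array(local)
    lc,wc=L.mean(0),W.mean(0); a=(L-lc); b=(W-wc)
    th=np.arctan2((a[:,0]*b[:,1]-a[:,1]*b[:,0]).sum(),(a*b).sum())
    c,s=np.cos(th),np.sin(th); t=wc-np.array([[c,-s],[s,c]])@lc
    res=W-(t+L@np.array([[c,s],[-s,c]]))
    print('origin',t.round(4),'yaw',round(float(np.degrees(th)),2),'res mm',(res*1000).round(1).tolist()); return t,th
E
python3 - <<'E'
from h import *
P=np.load('P6.npy',allow_pickle=True).item()
f=lambda q:[(250+x/4,140+y/4) for x,y in q]
g=lambda q:[(410+x/2.7,130+y/2.7) for x,y in q]
# image up = -x world, right=+y
rect=lambda a,b:[(-a,-b),(-a,b),(a,b),(a,-b)]
fitrect('wrist',f([(148,39),(397,37),(389,564),(170,566)]),.003,P,rect(.065,.028))
fitrect('wrist',f([(210,133),(366,133),(350,523),(198,521)]),.027,P,rect(.045,.018))
fitrect('wrist',g([(105,310),(520,265)]),.030,P,[(-.09,-.07),(-.09,.07)])
for q in [(312,396),(451,461)]: print(at('wrist',g([q])[0],.037,P))
E
```

```text
origin [ 0.4787 -0.1757] yaw -2.57 res mm [[-0.1, -0.1], [0.1, 0.0], [0.1, -0.1], [-0.0, 0.2]]
origin [ 0.4768 -0.1746] yaw -5.0 res mm [[0.8, 1.5], [-0.5, -1.2], [-0.5, -0.4], [0.1, 0.1]]
origin [0.5878 0.0129] yaw 3.34 res mm [[-0.1, 2.2], [0.1, -2.2]]
[0.53396264 0.00854115 0.037     ]
[0.56130685 0.05946012 0.037     ]
```

```bash
python3 -c "
from h import *
go(.477,-.1745,.046,85)"
```

```text
delta [14.33 -0.1   0.16] yaw 0.034 dist_rows 3.4 0.3 | now [ 0.4759 -0.174   0.1894] ang 86.9 q7 1.4 t 6.8 open 0.697
```

Request:
{"fn": "apply_moves", "kwargs": {
  "delta_pos": [
    [3,-0.1,0.1],
    [6,-0.1,0.1],
    [9,-0.1,0.1],
    [12,-0.1,0.1],
    [13.5,-0.1,0.1],
    [14.3,-0.1,0.1],
    [14.3,-0.1,0.1],
    [14.3,-0.1,0.1]
  ],
  "yaw": [0.034,0.034,0.034,0.034,0.034,0.034,0.034,0.034],
  "gripper": [70,70,70,70,70,70,70,70]
}}

```text
clock: 7.43
tool_pos: [0.4771, -0.1732, 0.0468]
eef_rot: [0.032, 0.707, -0.029, 0.706]
contact_force: [-0.6, 0.5, 0.6]
opening: 0.701
```

Request:
{"fn": "apply_moves", "kwargs": {
  "delta_pos": [
    [0,0,0],
    [0,0,0],
    [0,0,0],
    [0,0,0],
    [0,0,0],
    [0,0,0],
    [0,0,0],
    [0,0,0],
    [0,0,0],
    [0,0,0]
  ],
  "yaw": [0,0,0,0,0,0,0,0,0,0],
  "gripper": [40,10,10,10,10,10,10,10,10,10],
  "force": 30
}}

```text
clock: 8.27
tool_pos: [0.4771, -0.1737, 0.0468]
eef_rot: [0.032, 0.707, -0.029, 0.706]
contact_force: [0.0, -0.7, 1.4]
opening: 0.18
```

```bash
python3 - <<'E'
from h import *
st();save('wrist','w7'); go(.477,-.1745,.06,85)
E
```

```text
t 8.27 pos [ 0.4771 -0.1737  0.0468] open 0.18 F [ 0.  -0.7  1.4]
x [-0.002  0.004 -1.   ] y [0.086 0.996 0.004] z [ 0.996 -0.086 -0.003]
delta [-1.32 -0.08  0.  ] yaw 0.001 dist_rows 0.3 0.0 | now [ 0.477  -0.1737  0.0468] ang 85.1 q7 1.26 t 8.3 open 0.177
```

View pics/w7.png

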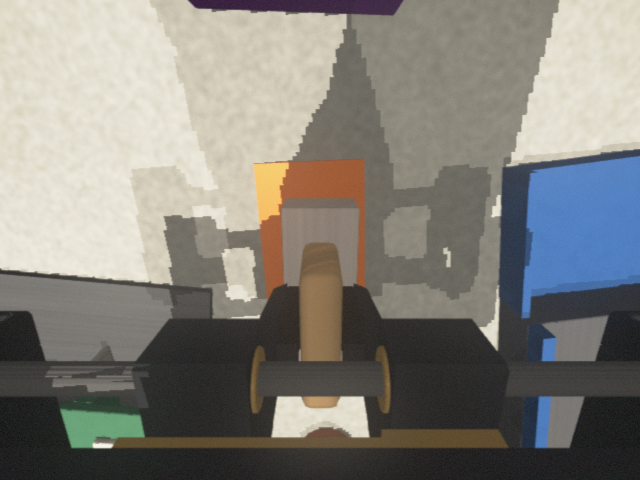

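Request:
{"fn": "apply_moves", "kwargs": {
  "delta_pos": [
    [-1,0,0],
    [-2.5,0,0],
    [-5,0,0],
    [-8,0,0],
    [-10,0,0],
    [-10,0,0],
    [-10,0,0]
  ],
  "yaw": [0,0,0,0,0,0,0],
  "gripper": [10,10,10,10,10,10,10]
}}

```text
clock: 8.9
tool_pos: [0.4776, -0.174, 0.1478]
eef_rot: [0.032, 0.707, -0.029, 0.706]
contact_force: [-0.9, 0.2, -2.0]
opening: 0.177
```

```bash
python3 - <<'E'
from h import *
st();save('wrist','w8'); go(.649,.0293,.14,3.2)
E
```

```text
t 8.9 pos [ 0.4776 -0.174   0.1478] open 0.177 F [-0.9  0.2 -2. ]
x [-0.     0.004 -1.   ] y [0.086 0.996 0.004] z [ 0.996 -0.086 -0.001]
delta [ 0.71 21.72 15.41] yaw 1.429 dist_rows 6.4 11.4 | now [ 0.4769 -0.1739  0.1467] ang 85.1 q7 1.33 t 8.9 open 0.178
```

View pics/w8.png

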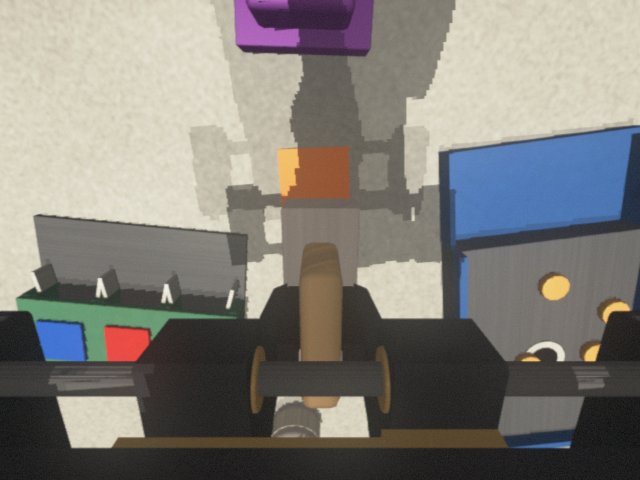

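Request:
{"fn": "apply_moves", "kwargs": {
  "delta_pos": [
    [0,2.2,1.5],
    [0,4.4,3],
    [0,6.6,4.6],
    [0,8.8,6.2],
    [0,11,7.8],
    [0,13.2,9.3],
    [0,15.4,10.9],
    [0,17.6,12.4],
    [0,19.8,14],
    [0,21.7,15.4]
  ],
  "yaw": [0.1,0.2,0.3,0.4,0.5,0.6,0.7,0.8,0.9,1.0],
  "gripper": [10,10,10,10,10,10,10,10,10,10]
}}

```text
clock: 9.78
tool_pos: [0.6485, 0.0314, 0.1448]
eef_rot: [0.366, 0.607, -0.366, 0.602]
contact_force: [1.1, 0.2, -2.4]
opening: 0.175
```

```bash
python3 - <<'E'
from h import *
go(.649,.0293,.14,3.2)
E
```

```text
delta [ 0.48 -0.05  0.21] yaw 0.426 dist_rows 0.1 3.4 | now [0.6485 0.0314 0.1448] ang 27.6 q7 0.38 t 9.8 open 0.175
```

Request:
{"fn": "apply_moves", "kwargs": {
  "delta_pos": [
    [0,0,0.2],
    [0,0,0.2],
    [0,0,0.2],
    [0,0,0.2],
    [0,0,0.2],
    [0,0,0.2]
  ],
  "yaw": [0.11,0.22,0.33,0.426,0.426,0.426],
  "gripper": [10,10,10,10,10,10]
}}

```text
clock: 10.28
tool_pos: [0.6482, 0.0298, 0.1429]
eef_rot: [0.483, 0.518, -0.487, 0.511]
contact_force: [0.9, 0.5, -2.8]
opening: 0.177
```

```bash
python3 - <<'E'
from h import *
st();save('wrist','w9'); im=save('top','t9'); go(.649,.0293,.076,3.2)
cv2.imwrite('pics/t9c.png',cv2.resize(im[170:330,250:370,::-1],None,fx=3.7,fy=3.7,interpolation=cv2.INTER_CUBIC))
E
```

```text
t 10.28 pos [0.6482 0.0298 0.1429] open 0.177 F [ 0.9  0.5 -2.8]
x [-0.01   0.003 -1.   ] y [ 0.998  0.059 -0.009] z [ 0.059 -0.998 -0.003]
delta [6.77 0.08 0.06] yaw 0.002 dist_rows 1.6 0.0 | now [0.6487 0.0296 0.1437] ang 3.3 q7 0.08 t 10.4 open 0.178
```

View pics/w9.png

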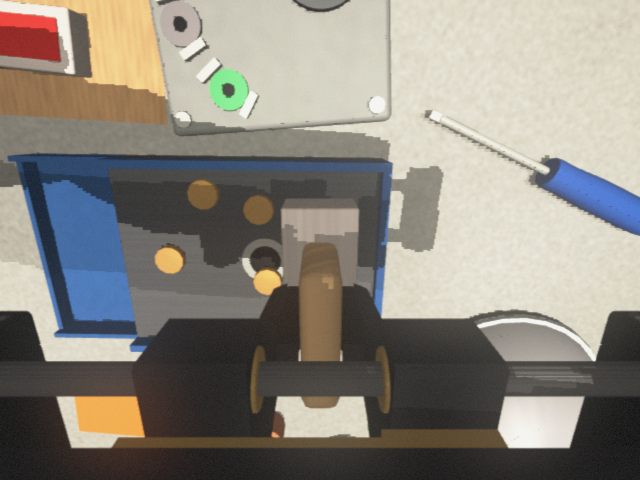

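View pics/t9c.png

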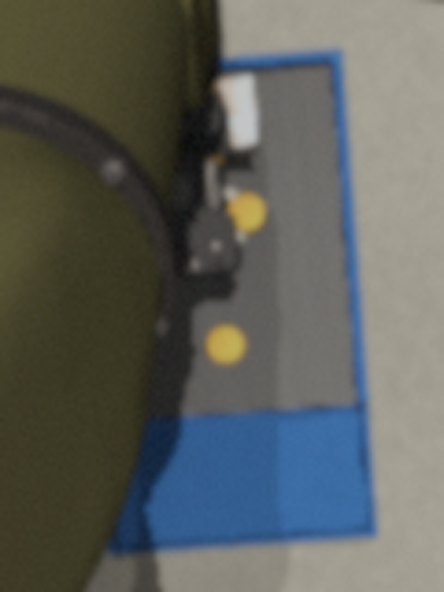

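```bash
python3 - <<'E'
import cv2
im=cv2.imread('pics/w9.png'); cv2.imwrite('pics/w9c.png',cv2.resize(im[145:355,5:275],None,fx=2.9,fy=2.9,interpolation=cv2.INTER_CUBIC)[:600]); cv2.imwrite('pics/w9d.png',cv2.resize(im[145:330,270:450],None,fx=3.2,fy=3.2,interpolation=cv2.INTER_CUBIC)[:600])
E
python3 -c "
from h import *
np.save('P9.npy',camera_params('wrist'),allow_pickle=True)"
```

```text
(no output)
```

View pics/w9c.png

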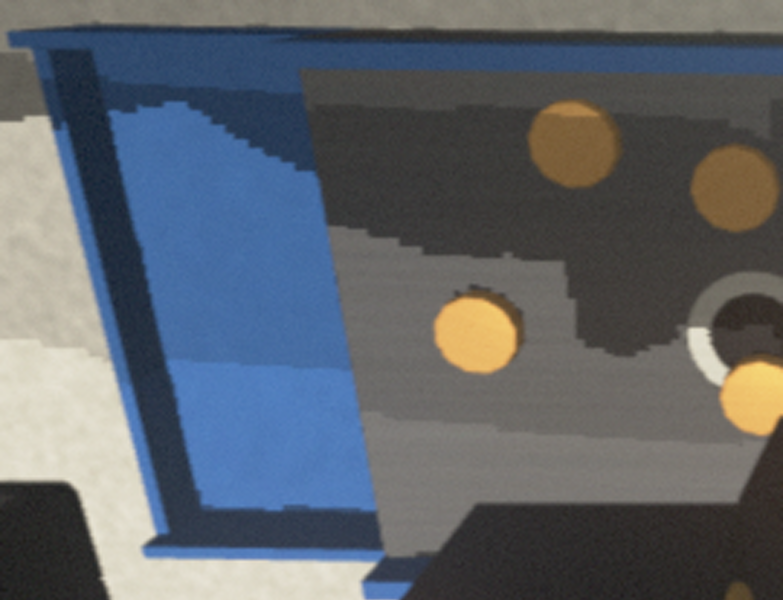

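View pics/w9d.png

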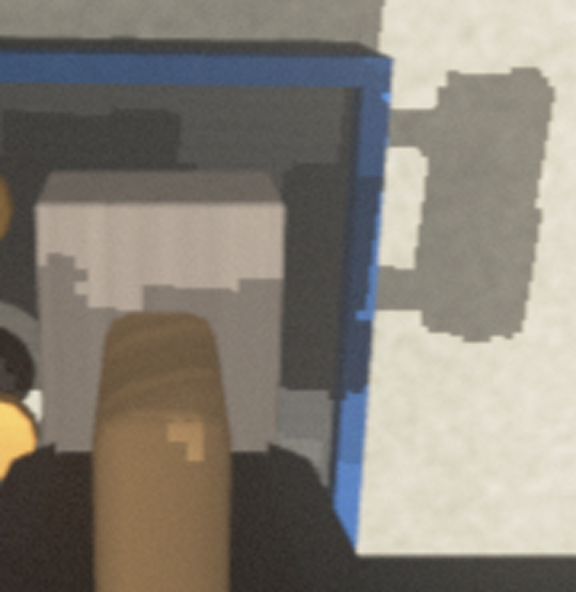

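```bash
python3 - <<'E'
from h import *
P=np.load('P9.npy',allow_pickle=True).item()
fitrect('wrist',[(108.4,169.1),(136.7,336.4),(382.5,172.2)],.03,P,[(-.09,.07),(-.09,-.07),(.104,.07)])
c=[at('wrist',p,.1436-.0438+.024,P)[:2] for p in [(270+36/3.2,145+204/3.2),(270+285/3.2,145+204/3.2)]]
m=(c[0]+c[1])/2; d=c[1]-c[0]; print(c,'w',np.hypot(*d),'ang',np.degrees(np.arctan2(d[1],d[0])),'mid',m)
s=st()
for q in [(574,145),(736,188),(476,334),(760,397)]: print(at('wrist',(5+q[0]/2.9,145+q[1]/2.9),.037,P))
E
```

```text
origin [0.5875 0.0076] yaw 2.32 res mm [[-0.3, -1.1], [-0.4, 0.8], [0.7, 0.3]]
[array([0.62841089, 0.07355392]), array([0.66369192, 0.07566635])] w 0.03534421218332059 ang 3.426461086990938 mid [0.6460514  0.07461013]
t 10.38 pos [0.6487 0.0296 0.1437] open 0.178 F [ 0.1 -0.3 -1.2]
x [-0.008  0.004 -1.   ] y [ 0.998  0.058 -0.008] z [ 0.058 -0.998 -0.004]
[0.56335107 0.05950221 0.037     ]
[0.60284565 0.05112154 0.037     ]
[0.53560857 0.00828347 0.037     ]
[ 0.60936486 -0.00510106  0.037     ]
```

Request:
{"fn": "apply_moves", "kwargs": {
  "delta_pos": [
    [2,0,0],
    [4,0,0],
    [5.5,0,0],
    [6.3,0,0],
    [6.7,0,0],
    [6.75,0,0],
    [6.75,0,0]
  ],
  "yaw": [0.01,0.01,0.01,0.01,0.01,0.01,0.01],
  "gripper": [10,10,10,10,10,10,10]
}}

```text
clock: 10.97
tool_pos: [0.6486, 0.0297, 0.0766]
eef_rot: [0.487, 0.515, -0.489, 0.509]
contact_force: [-0.1, -0.4, -2.6]
opening: 0.177
```

```bash
python3 - <<'E'
from h import *
st();save('wrist','w10'); go(.649-.152,.0293-.0072,.0755,2.7)
E
```

```text
t 10.97 pos [0.6486 0.0297 0.0766] open 0.177 F [-0.1 -0.4 -2.6]
x [-0.007  0.004 -1.   ] y [ 0.999  0.048 -0.007] z [ 0.048 -0.999 -0.004]
delta [  0.25 -15.21   0.03] yaw 0.001 dist_rows 3.6 0.0 | now [0.6489 0.0297 0.077 ] ang 2.8 q7 0.08 t 11.0 open 0.18
```

View pics/w10.png

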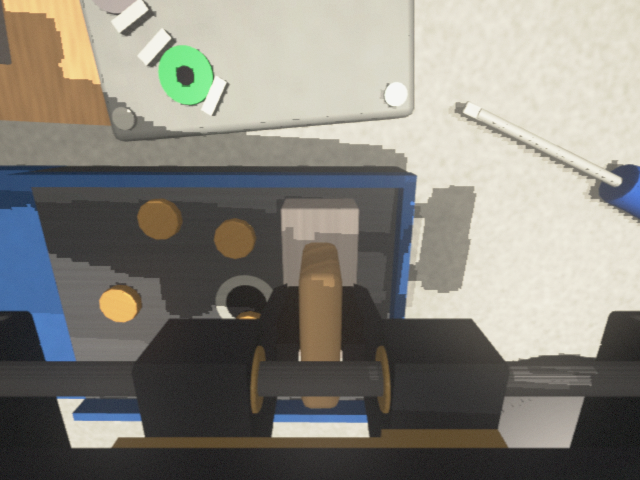

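Request:
{"fn": "apply_moves", "kwargs": {
  "delta_pos": [
    [0.15,0,0],
    [0.15,-1.2,0],
    [0.15,-2.4,0],
    [0.15,-3.6,0],
    [0.15,-4.8,0],
    [0.2,-6,0],
    [0.2,-7.2,0],
    [0.2,-8.4,0],
    [0.2,-9.6,0],
    [0.2,-10.8,0]
  ],
  "yaw": [0,0,0,0,0,0,0,0,0,0],
  "gripper": [10,10,10,10,10,10,10,10,10,10]
}}

```text
clock: 11.85
tool_pos: [0.5417, 0.0246, 0.0767]
eef_rot: [0.488, 0.514, -0.488, 0.51]
contact_force: [0.9, -0.2, -2.3]
opening: 0.181
```

```bash
python3 - <<'E'
from h import *
st();save('wrist','w11'); go(.649-.152,.0293-.0072,.0755,2.7)
E
```

```text
t 11.85 pos [0.5417 0.0246 0.0767] open 0.181 F [ 0.9 -0.2 -2.3]
x [-0.004  0.004 -1.   ] y [ 0.999  0.049 -0.003] z [ 0.049 -0.999 -0.004]
delta [ 0.13 -4.12  0.01] yaw 0.001 dist_rows 1.0 0.0 | now [0.5382 0.0242 0.0765] ang 2.8 q7 0.1 t 11.9 open 0.178
```

View pics/w11.png

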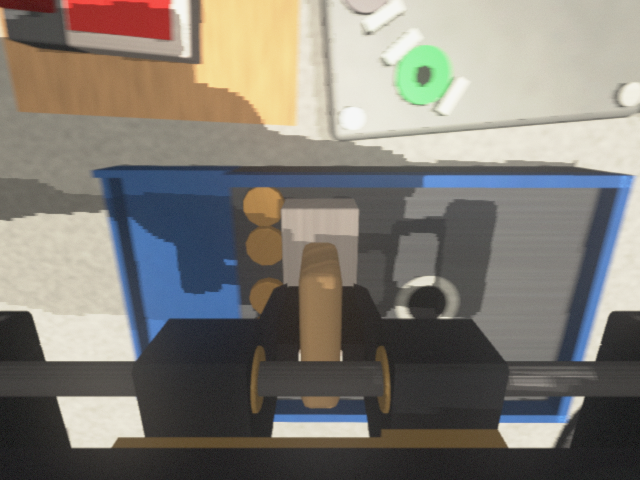

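Three slugs ride visibly ahead of the block face ((262,206), (265,246), (267,293)). Continue past the edge.

Request:
{"fn": "apply_moves", "kwargs": {
  "delta_pos": [
    [0.1,-0.6,0],
    [0.1,-1.4,0],
    [0.1,-2.2,0],
    [0.1,-3.0,0],
    [0.1,-3.8,0],
    [0.1,-4.3,0],
    [0.1,-4.5,0],
    [0.1,-4.5,0]
  ],
  "yaw": [0,0,0,0,0,0,0,0],
  "gripper": [10,10,10,10,10,10,10,10]
}}

```text
clock: 12.57
tool_pos: [0.4926, 0.0221, 0.0758]
eef_rot: [0.486, 0.515, -0.489, 0.509]
contact_force: [-0.0, 0.5, -0.9]
opening: 0.178
```

```bash
python3 - <<'E'
from h import *
st();save('wrist','w12');im=save('top','t12');save('scene','s12')
cv2.imwrite('pics/t12c.png',cv2.resize(im[170:330,250:370,::-1],None,fx=3.7,fy=3.7,interpolation=cv2.INTER_CUBIC))
E
```

```text
t 12.57 pos [0.4926 0.0221 0.0758] open 0.178 F [-0.   0.5 -0.9]
x [-0.01   0.003 -1.   ] y [ 0.999  0.048 -0.01 ] z [ 0.048 -0.999 -0.004]
```

View pics/w12.png

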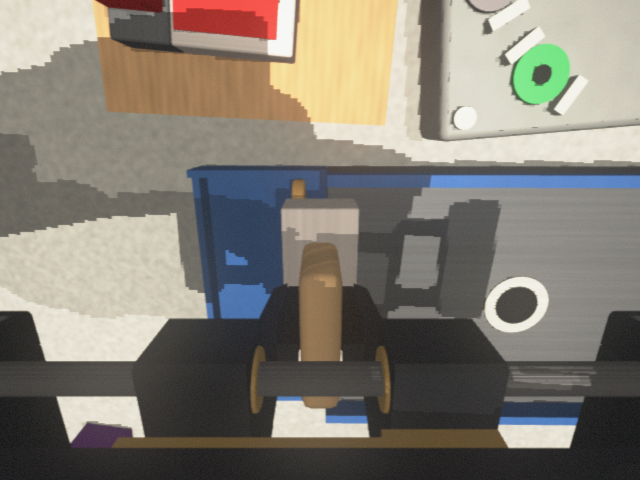

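View pics/t12c.png

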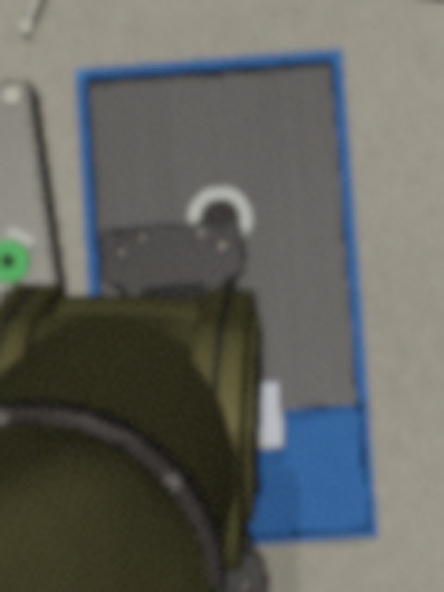

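Request:
{"fn": "apply_moves", "kwargs": {
  "delta_pos": [
    [-1,0,0],
    [-3,0,0],
    [-6,0,0],
    [-9,1,2],
    [-11,2,4],
    [-12,3,6],
    [-12,4,7],
    [-12,4,7]
  ],
  "yaw": [0,0,0,0,0,0,0,0],
  "gripper": [10,10,10,10,10,10,10,10]
}}

```text
clock: 13.38
tool_pos: [0.5411, -0.0498, 0.1973]
eef_rot: [0.489, 0.512, -0.489, 0.51]
contact_force: [1.0, 0.2, -2.1]
opening: 0.182
```

```bash
python3 - <<'E'
from h import *
st();save('wrist','w13')
E
```

```text
t 13.38 pos [ 0.5411 -0.0498  0.1973] open 0.182 F [ 1.   0.2 -2.1]
x [-0.002  0.001 -1.   ] y [ 0.999  0.044 -0.002] z [ 0.044 -0.999 -0.001]
```

View pics/w13.png

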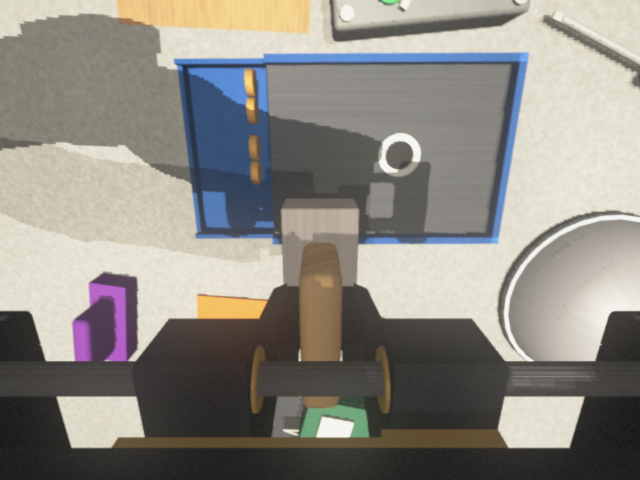

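```bash
python3 - <<'E'
from h import *
go(.4787,-.1757,.15,87.4)
E
```

```text
delta [ 4.62 -6.6  12.53] yaw -1.48 dist_rows 3.6 11.8 | now [ 0.5391 -0.0476  0.1963] ang 2.6 q7 0.18 t 13.4 open 0.177
```

Request:
{"fn": "apply_moves", "kwargs": {
  "delta_pos": [
    [0,-0.7,1.2],
    [0,-1.4,2.4],
    [0,-2.1,3.8],
    [0,-2.8,5],
    [0,-3.5,6.3],
    [0.5,-4.2,7.6],
    [1,-4.9,9],
    [2,-5.6,10.2],
    [3,-6.2,11.6],
    [4,-6.6,12.5]
  ],
  "yaw": [-0.11,-0.22,-0.33,-0.44,-0.55,-0.66,-0.77,-0.88,-0.99,-1.1],
  "gripper": [10,10,10,10,10,10,10,10,10,10]
}}

```text
clock: 14.27
tool_pos: [0.477, -0.1755, 0.1558]
eef_rot: [0.148, 0.695, -0.147, 0.689]
contact_force: [-0.2, 0.1, -2.6]
opening: 0.176
```

```bash
python3 - <<'E'
from h import *
go(.4787,-.1757,.1,87.4)
E
```

```text
delta [5.58 0.05 0.21] yaw -0.374 dist_rows 1.3 3.0 | now [ 0.477  -0.1755  0.1558] ang 66.0 q7 1.12 t 14.3 open 0.176
```

Request:
{"fn": "apply_moves", "kwargs": {
  "delta_pos": [
    [0,0,0.1],
    [1,0,0.1],
    [2,0,0.1],
    [3.5,0,0.2],
    [5,0,0.2],
    [5.6,0,0.2],
    [5.6,0,0.2],
    [5.6,0,0.2]
  ],
  "yaw": [-0.1,-0.2,-0.3,-0.374,-0.374,-0.374,-0.374,-0.374],
  "gripper": [10,10,10,10,10,10,10,10]
}}

```text
clock: 14.93
tool_pos: [0.4781, -0.1753, 0.0999]
eef_rot: [0.017, 0.71, -0.015, 0.704]
contact_force: [-0.2, 1.1, -2.8]
opening: 0.18
```

```bash
python3 - <<'E'
from h import *
st(); save('wrist','w14'); go(.4787,-.1757,.048,87.4)
E
```

```text
t 14.93 pos [ 0.4781 -0.1753  0.0999] open 0.18 F [-0.2  1.1 -2.8]
x [-0.009  0.003 -1.   ] y [0.044 0.999 0.003] z [ 0.999 -0.044 -0.009]
delta [ 5.22 -0.02  0.06] yaw 0.001 dist_rows 1.3 0.0 | now [ 0.4785 -0.1756  0.1002] ang 87.5 q7 1.32 t 15.0 open 0.179
```

View pics/w14.png

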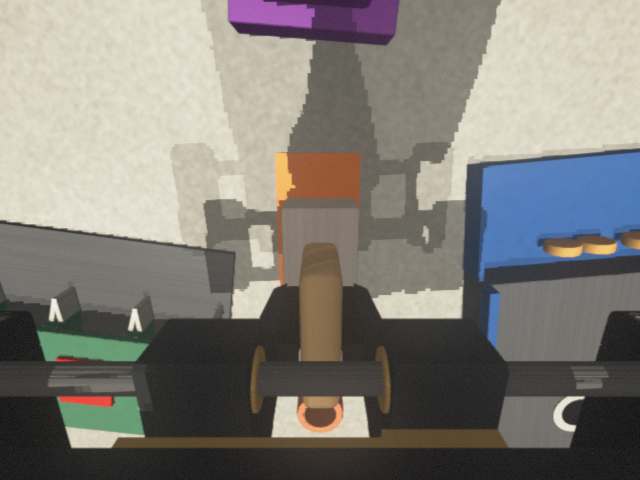

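Request:
{"fn": "apply_moves", "kwargs": {
  "delta_pos": [
    [1.5,0,0],
    [3,0,0],
    [4,0,0],
    [4.7,0,0],
    [5.1,0,0],
    [5.2,0,0],
    [5.25,0,0],
    [5.25,0,0]
  ],
  "yaw": [0,0,0,0,0,0,0,0],
  "gripper": [10,10,10,10,10,10,10,10]
}}

```text
clock: 15.65
tool_pos: [0.4783, -0.1755, 0.0481]
eef_rot: [0.017, 0.71, -0.015, 0.704]
contact_force: [-0.2, 0.3, -2.2]
opening: 0.178
```

```bash
python3 - <<'E'
from h import *
st(); save('wrist','w15'); go(.4787,-.1757,.0468,87.4)
E
```

```text
t 15.65 pos [ 0.4783 -0.1755  0.0481] open 0.178 F [-0.2  0.3 -2.2]
x [-0.007  0.003 -1.   ] y [0.045 0.999 0.003] z [ 0.999 -0.045 -0.007]
delta [ 0.14 -0.02  0.03] yaw 0.001 dist_rows 0.0 0.0 | now [ 0.4784 -0.1755  0.0482] ang 87.4 q7 1.28 t 15.7 open 0.177
```

View pics/w15.png

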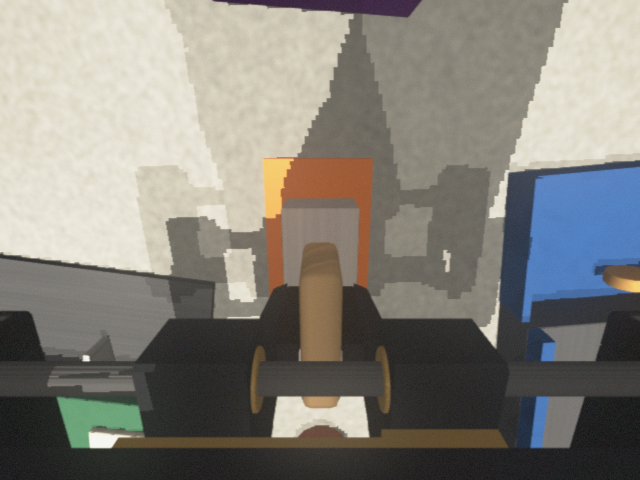

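Request:
{"fn": "apply_moves", "kwargs": {
  "delta_pos": [
    [0.12,0,0],
    [0.12,0,0],
    [0.12,0,0],
    [0.12,0,0],
    [0.12,0,0],
    [-1,0,0],
    [-4,0,0],
    [-8,0,0],
    [-12,0,0],
    [-14,0,0]
  ],
  "yaw": [0,0,0,0,0,0,0,0,0,0],
  "gripper": [10,30,45,45,45,45,45,60,60,60]
}}

```text
clock: 16.53
tool_pos: [0.4807, -0.1762, 0.1921]
eef_rot: [0.016, 0.708, -0.015, 0.706]
contact_force: [0.8, -1.0, -0.5]
opening: 0.598
```

```bash
python3 - <<'E'
from h import *
st(); P=camera_params('wrist'); im=save('wrist','w16'); np.save('P16.npy',P,allow_pickle=True)
cv2.imwrite('pics/w16c.png',cv2.resize(im[140:290,250:400,::-1],None,fx=4,fy=4,interpolation=cv2.INTER_CUBIC))
E
```

```text
t 16.53 pos [ 0.4807 -0.1762  0.1921] open 0.598 F [ 0.8 -1.  -0.5]
x [-0.002  0.002 -1.   ] y [0.045 0.999 0.002] z [ 0.999 -0.045 -0.002]
```

View pics/w16.png

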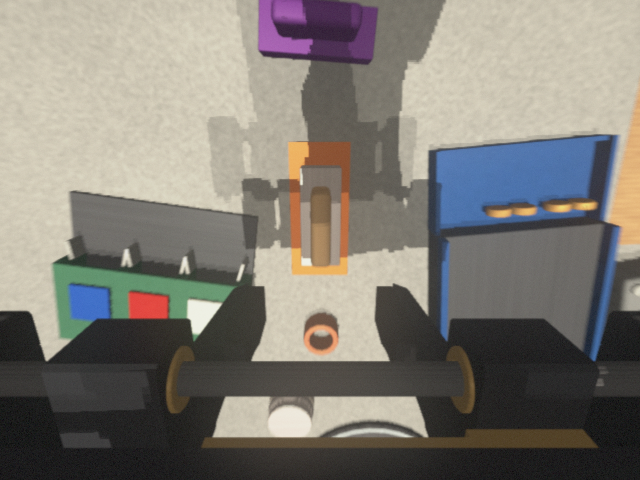

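View pics/w16c.png

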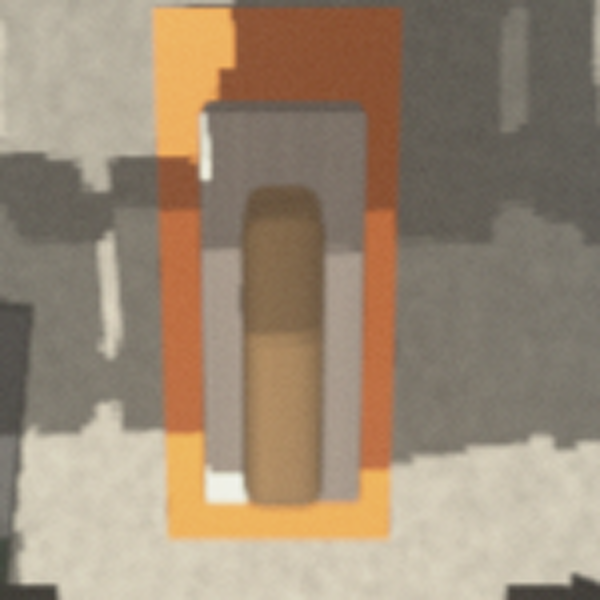

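```bash
python3 - <<'E'
from h import *
P=np.load('P16.npy',allow_pickle=True).item()
f=lambda q:[(250+x/4,140+y/4) for x,y in q]
rect=lambda a,b:[(-a,-b),(-a,b),(a,b),(a,-b)]
fitrect('wrist',f([(152,8),(403,8),(389,538),(168,538)]),.003,P,rect(.065,.028))
fitrect('wrist',f([(203,110),(367,110),(358,502),(205,502)]),.027,P,rect(.045,.018))
im=save('top','t16')
go(.43,.2,.25,90)
E
python3 - <<'E'
import cv2
im=cv2.imread('pics/t16.png'); cv2.imwrite('pics/t16c.png',cv2.resize(im[170:360,120:360],None,fx=3.2,fy=3.2,interpolation=cv2.INTER_CUBIC)[:600])
E
```

```text
origin [ 0.4787 -0.1762] yaw -2.5 res mm [[-0.3, -0.4], [-0.2, 0.4], [0.3, 0.2], [0.2, -0.2]]
origin [ 0.4788 -0.175 ] yaw -2.96 res mm [[-0.1, 0.5], [-0.4, -0.4], [0.1, -0.1], [0.4, 0.0]]
delta [-5.79 37.39 -6.85] yaw -0.045 dist_rows 9.2 0.4 | now [ 0.4815 -0.1766  0.1918] ang 87.4 q7 1.39 t 16.6 open 0.599
```

View pics/t16c.png

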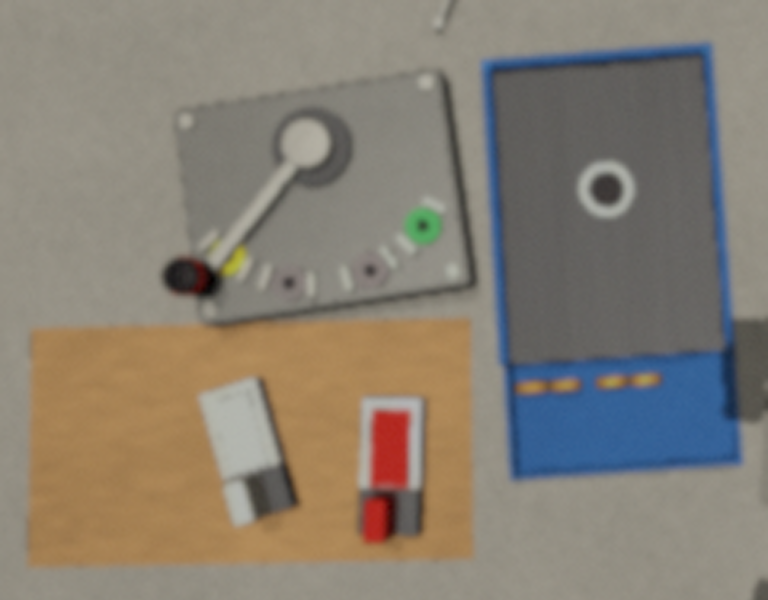

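```bash
python3 - <<'E'
from h import *
go(.52,-.33,.25,79.2)
E
```

```text
delta [ -5.84 -15.15   4.54] yaw 0.143 dist_rows 4.0 1.1 | now [ 0.4815 -0.1766  0.1918] ang 87.4 q7 1.39 t 16.6 open 0.599
```

Request:
{"fn": "apply_moves", "kwargs": {
  "delta_pos": [
    [-2,-3,1],
    [-4,-6,2],
    [-5.8,-9,3],
    [-5.8,-12,4],
    [-5.8,-15,4.5],
    [-5.8,-15,4.5],
    [-5.8,-15,4.5],
    [-5.8,-15,4.5]
  ],
  "yaw": [0.05,0.1,0.14,0.14,0.14,0.14,0.14,0.14],
  "gripper": [50,50,50,50,50,50,50,50]
}}

```text
clock: 17.3
tool_pos: [0.5191, -0.3272, 0.2482]
eef_rot: [0.066, 0.705, -0.064, 0.703]
contact_force: [0.0, 0.8, -0.5]
opening: 0.506
```

```bash
python3 - <<'E'
from h import *
st(); P=camera_params('wrist'); im=save('wrist','w17'); np.save('P17.npy',P,allow_pickle=True)
E
```

```text
t 17.3 pos [ 0.5191 -0.3272  0.2482] open 0.506 F [ 0.   0.8 -0.5]
x [-0.002  0.003 -1.   ] y [0.183 0.983 0.003] z [ 0.983 -0.183 -0.002]
```

View pics/w17.png

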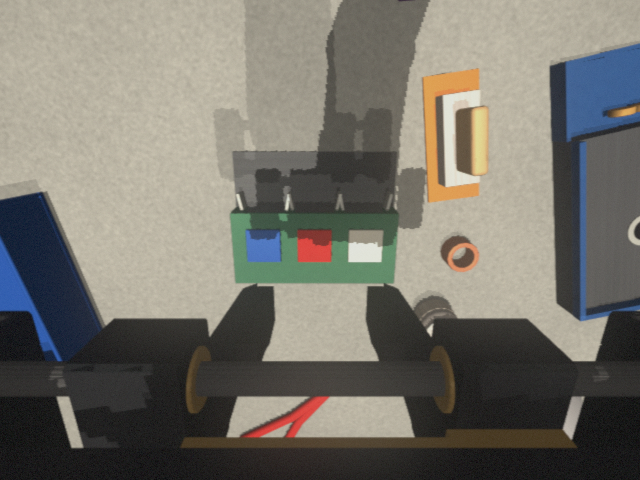

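```bash
python3 - <<'E'
import cv2
im=cv2.imread('pics/w17.png'); cv2.imwrite('pics/w17c.png',cv2.resize(im[145:290,225:405],None,fx=4.1,fy=4.1,interpolation=cv2.INTER_CUBIC))
E
```

```text
(no output)
```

View pics/w17c.png

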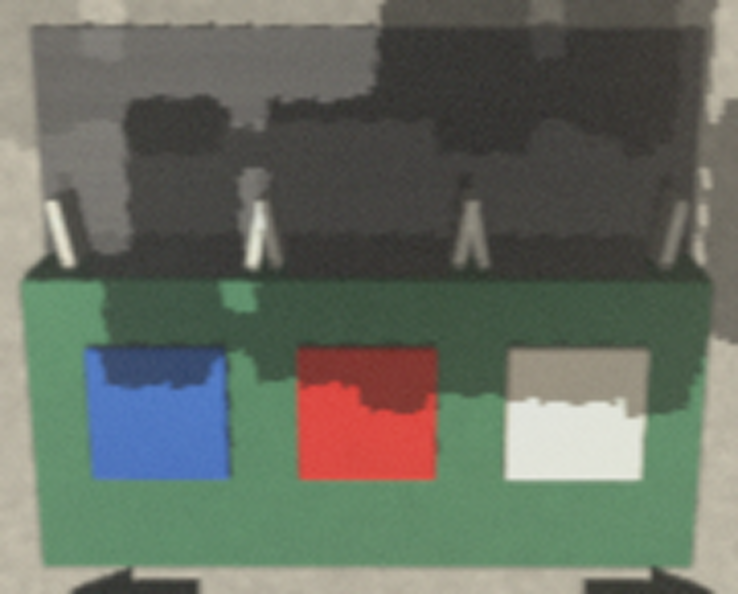

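```bash
python3 - <<'E'
from h import *
P=np.load('P17.npy',allow_pickle=True).item()
g=lambda x,y:(225+x/4.1,145+y/4.1)
T=[[(87,346),(229,346),(231,480),(92,480)],[(298,347),(438,347),(437,480),(298,480)],[(507,347),(650,347),(644,480),(504,480)]]
C=[np.mean([at('wrist',g(*q),.039,P)[:2] for q in t],0) for t in T]; print(C)
d=C[2]-C[0]; print('len',np.hypot(*d)); yaw=np.arctan2(d[1],d[0])-np.pi/2; print('yaw tags',np.degrees(yaw))
ex=np.array([np.cos(yaw),np.sin(yaw)]);ey=np.array([-ex[1],ex[0]])
F=[at('wrist',g(*q),.005,P)[:2] for q in [(33,27),(708,27)]]; Rf=[at('wrist',g(*q),.035,P)[:2] for q in [(22,281),(711,281)]]; Rb=[at('wrist',g(*q),.035,P)[:2] for q in [(44,566),(694,566)]]
for n,A in [('floor',F),('roofF',Rf),('roofB',Rb)]:
    m=(A[0]+A[1])/2; dd=A[1]-A[0]; print(n,'w',np.hypot(*dd),'yaw',np.degrees(np.arctan2(dd[1],dd[0]))-90,'mid along ex',m@ex,'ey',m@ey)
print('tags ex,ey',[ (c@ex,c@ey) for c in C])
m=(F[0]+F[1])/2; print('origin from floor',m+.085*ex,'from roof',(Rf[0]+Rf[1])/2+.025*ex)
E
```

```text
[array([ 0.54710968, -0.39203811]), array([ 0.55711641, -0.33941422]), array([ 0.56702505, -0.28659577])]
len 0.10730661269132648
yaw tags -10.695717207993754
floor w 0.17545819150415262 yaw -10.588741030328961 mid along ex 0.5156355460964989 ey -0.22952529858462645
roofF w 0.17421829907479222 yaw -10.611823883386279 mid along ex 0.5760577555577076 ey -0.23034378464477362
roofB w 0.17565588994201606 yaw -10.641091127603516 mid along ex 0.6552128585064633 ey -0.2299080374056379
tags ex,ey [(np.float64(0.6103641590133644), np.float64(-0.28368728522626463)), (np.float64(0.6104304002148359), np.float64(-0.23012047206979613)), (np.float64(0.6103641590133644), np.float64(-0.17638067253493814))]
origin from floor [ 0.54760218 -0.33701153] from roof [ 0.54786515 -0.33789416]
```

```bash
python3 - <<'E'
from h import *
go(.42,.17,.22,90)
E
```

```text
delta [  3.02  47.01 -18.81] yaw -0.183 dist_rows 12.2 1.5 | now [ 0.5194 -0.3266  0.2486] ang 79.5 q7 1.6 t 17.4 open 0.495
```

Request:
{"fn": "apply_moves", "kwargs": {
  "delta_pos": [
    [0,3.8,-1.5],
    [0,7.6,-3],
    [0,11.4,-4.5],
    [0,15,-6],
    [0,19,-7.5],
    [0,23,-9],
    [0,26.5,-10.5],
    [0,30,-12],
    [0,34,-13.5],
    [0,38,-15]
  ],
  "yaw": [-0.1,-0.18,-0.18,-0.18,-0.18,-0.18,-0.18,-0.18,-0.18,-0.18],
  "gripper": [50,50,50,50,50,50,50,50,50,50]
}}

```text
clock: 18.18
tool_pos: [0.4396, 0.075, 0.25]
eef_rot: [0.001, 0.708, 0.001, 0.706]
contact_force: [0.4, 0.6, 0.4]
opening: 0.5
```

```bash
python3 - <<'E'
from h import *
go(.42,.17,.22,90)
E
```

```text
delta [ 3.03  9.49 -1.96] yaw -0.001 dist_rows 2.4 0.0 | now [0.4396 0.075  0.25  ] ang 89.9 q7 0.95 t 18.2 open 0.5
```

Request:
{"fn": "apply_moves", "kwargs": {
  "delta_pos": [
    [1,3,-1],
    [2,6,-1.5],
    [3,9,-2],
    [3,9.5,-2],
    [3,9.5,-2],
    [3,9.5,-2]
  ],
  "yaw": [0,0,0,0,0,0],
  "gripper": [50,50,50,50,50,50]
}}

```text
clock: 18.68
tool_pos: [0.4188, 0.17, 0.2203]
eef_rot: [0.0, 0.708, 0.001, 0.706]
contact_force: [0.2, -0.6, 0.3]
opening: 0.502
```

```bash
python3 - <<'E'
from h import *
st(); P=camera_params('wrist'); im=save('wrist','w18'); np.save('P18.npy',P,allow_pickle=True)
E
```

```text
t 18.68 pos [0.4188 0.17   0.2203] open 0.502 F [ 0.2 -0.6  0.3]
x [-0.003  0.002 -1.   ] y [-0.001  1.     0.002] z [ 1.     0.001 -0.003]
```

View pics/w18.png

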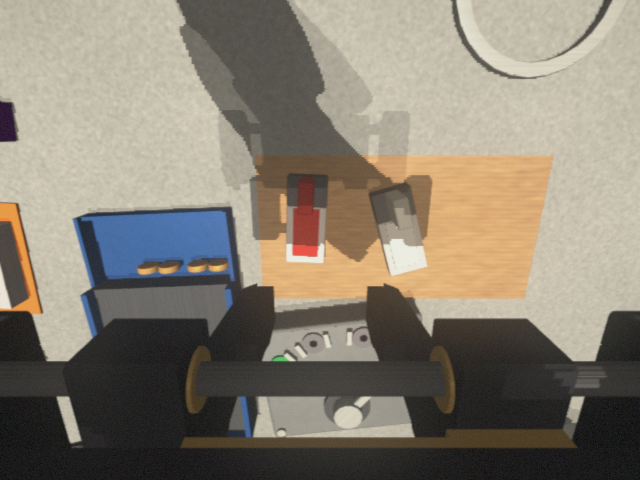

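```bash
python3 - <<'E'
import cv2
im=cv2.imread('pics/w18.png'); cv2.imwrite('pics/w18c.png',cv2.resize(im[160:285,270:440],None,fx=4.6,fy=4.6,interpolation=cv2.INTER_CUBIC))
E
```

```text
(no output)
```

View pics/w18c.png

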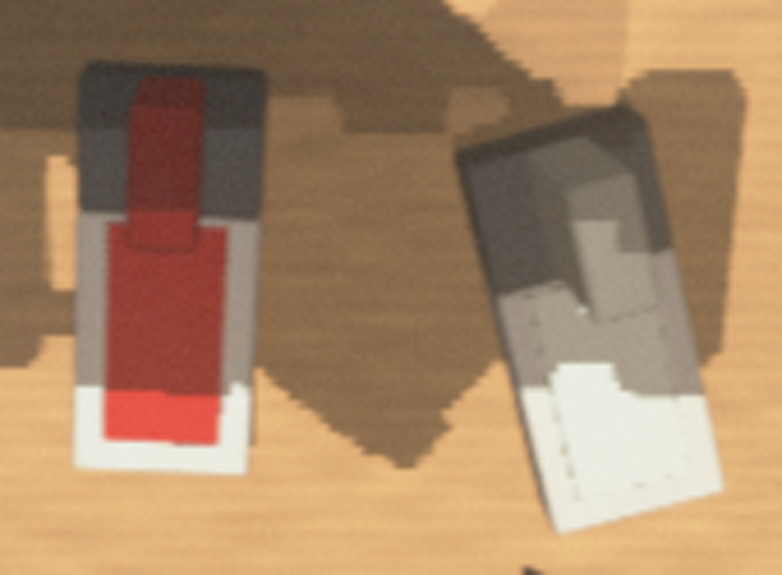

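```bash
python3 - <<'E'
from h import *
P=np.load('P18.npy',allow_pickle=True).item()
f=lambda q:[(270+x/4.6,160+y/4.6) for x,y in q]
rect=lambda a,b:[(-a,-b),(-a,b),(a,b),(a,-b)]
for nm,q in [('red',[(81,72),(266,72),(247,472),(75,467)]),('white',[(458,158),(645,120),(723,490),(559,531)])]:
    t,th=fitrect('wrist',f(q),.02,P,rect(.045,.02)); fc=t+np.array([np.cos(th),np.sin(th)])*-.031; print(nm,'fin',fc)
    # fin top centre check
for nm,q in [('red fin top',[(130,108),(203,108),(197,250),(129,245)]),('white fin top',[(570,190),(632,175),(658,300),(597,320)])]:
    print(nm,np.mean([at('wrist',p,.062,P)[:2] for p in f(q)],0))
E
```

```text
origin [0.428  0.1567] yaw -2.14 res mm [[0.9, 0.8], [-0.6, -0.4], [-0.3, -0.7], [-0.0, 0.3]]
red fin [0.39705786 0.15787587]
origin [0.4401 0.2516] yaw 16.34 res mm [[-1.2, -0.7], [1.9, 0.1], [0.2, -0.5], [-0.9, 1.1]]
white fin [0.41038005 0.24292561]
red fin top [0.39738963 0.15817119]
white fin top [0.41047973 0.24326355]
```

```bash
python3 - <<'E'
from h import *
go(.3973,.158,.040,87.9)
E
```

```text
delta [18.04 -1.14 -2.15] yaw 0.035 dist_rows 4.4 0.3 | now [0.4192 0.1691 0.2204] ang 89.9 q7 0.72 t 18.7 open 0.501
```

Request:
{"fn": "apply_moves", "kwargs": {
  "delta_pos": [
    [2,-1,-1.5],
    [5,-1.1,-2.1],
    [8.5,-1.1,-2.1],
    [12,-1.1,-2.1],
    [15,-1.1,-2.1],
    [17,-1.1,-2.1],
    [17.9,-1.1,-2.1],
    [18,-1.1,-2.15],
    [18,-1.1,-2.15],
    [18,-1.1,-2.15]
  ],
  "yaw": [0.035,0.035,0.035,0.035,0.035,0.035,0.035,0.035,0.035,0.035],
  "gripper": [50,50,50,50,50,50,50,50,50,50]
}}

```text
clock: 19.57
tool_pos: [0.3907, 0.1513, 0.0442]
eef_rot: [0.005, 0.716, -0.019, 0.698]
contact_force: [-0.9, -0.9, -1.0]
opening: 0.501
```

```bash
python3 - <<'E'
from h import *
go(.3973,.158,.040,87.9); save('wrist','w19')
E
```

```text
delta [0.39 0.7  0.65] yaw 0.003 dist_rows 0.2 0.0 | now [0.3907 0.1513 0.0442] ang 88.1 q7 -0.44 t 19.6 open 0.501
```

View pics/w19.png

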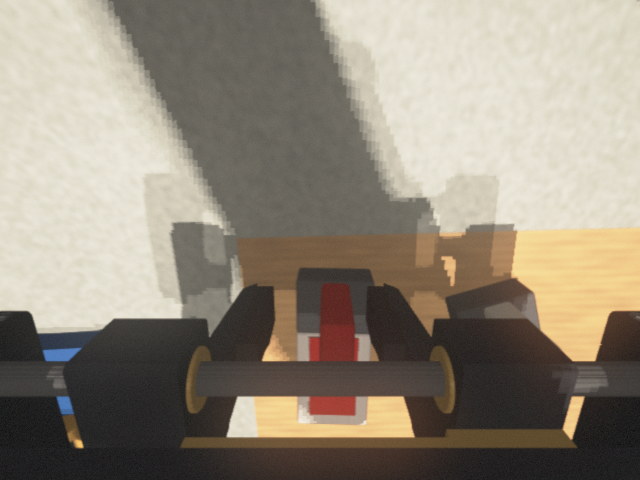

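```bash
python3 - <<'E'
from h import *
s=st(); print(np.round(s['q'],3))
E
```

```text
t 19.62 pos [0.3912 0.1516 0.0434] open 0.5 F [ 0.9 -1.3 -0.4]
x [-0.026 -0.016 -1.   ] y [ 0.035  0.999 -0.017] z [ 0.999 -0.036 -0.025]
[-0.313  0.898 -0.273  2.277  1.497  0.215 -0.452]
```

Request:
{"fn": "apply_moves", "kwargs": {
  "delta_pos": [
    [0,0.7,0.6],
    [0,0.7,0.6],
    [0,0.7,0.6],
    [0.1,0.7,0.6],
    [0.1,0.7,0.6],
    [0.1,0.7,0.6]
  ],
  "yaw": [0,0,0,0,0,0],
  "gripper": [50,50,50,50,50,50]
}}

```text
clock: 20.12
tool_pos: [0.3972, 0.1579, 0.0423]
eef_rot: [0.006, 0.716, -0.019, 0.698]
contact_force: [-0.0, 0.7, -0.6]
opening: 0.499
```

```bash
python3 - <<'E'
from h import *
go(.3973,.158,.040,87.9)
s=st(); print(np.round(s['q'],3)); save('wrist','w20')
E
```

```text
delta [0.23 0.01 0.02] yaw 0.002 dist_rows 0.1 0.0 | now [0.3972 0.1579 0.0423] ang 88.0 q7 -0.36 t 20.1 open 0.499
t 20.12 pos [0.3972 0.1579 0.0423] open 0.499 F [-0.   0.7 -0.6]
x [-0.026 -0.017 -1.   ] y [ 0.035  0.999 -0.018] z [ 0.999 -0.036 -0.025]
[-0.332  0.899 -0.254  2.254  1.397  0.203 -0.356]
```

View pics/w20.png

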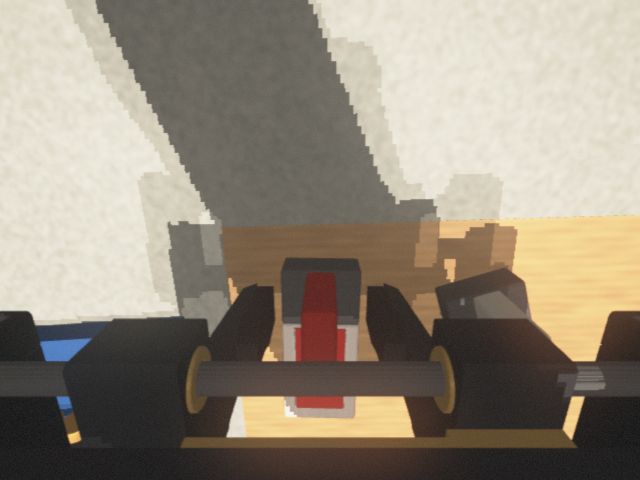

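Request:
{"fn": "apply_moves", "kwargs": {
  "delta_pos": [
    [0.2,0,0],
    [0.2,0,0],
    [0.2,0,0],
    [0.2,0,0],
    [0.2,0,0],
    [0.2,0,0],
    [0.2,0,0],
    [0.2,0,0],
    [0.2,0,0],
    [0.2,0,0]
  ],
  "yaw": [0,0,0,0,0,0,0,0,0,0],
  "gripper": [40,30,10,5,5,5,5,5,5,5],
  "force": 30
}}

```text
clock: 21.0
tool_pos: [0.3972, 0.1581, 0.0403]
eef_rot: [0.007, 0.716, -0.018, 0.698]
contact_force: [-0.4, 1.0, 1.5]
opening: 0.156
```

Request:
{"fn": "apply_moves", "kwargs": {
  "delta_pos": [
    [-1,0,0],
    [-2,0,0.5],
    [-3,0,1.5],
    [-5,0,3],
    [-7,0,4.5],
    [-9,0,6],
    [-10,0,7.5],
    [-10,0,8],
    [-10,0,8],
    [-10,0,8]
  ],
  "yaw": [0,0,0,0,0,0,0,0,0,0],
  "gripper": [5,5,5,5,5,5,5,5,5,5]
}}

```text
clock: 21.83
tool_pos: [0.4782, 0.1562, 0.1371]
eef_rot: [0.006, 0.717, -0.019, 0.697]
contact_force: [-0.1, -0.6, -2.9]
opening: 0.16
```

```bash
python3 - <<'E'
from h import *
s=st(); print(np.round(s['q'],3)); save('wrist','w21');save('scene','s21')
E
```

```text
t 21.83 pos [0.4782 0.1562 0.1371] open 0.16 F [-0.1 -0.6 -2.9]
x [-0.028 -0.018 -0.999] y [ 0.035  0.999 -0.019] z [ 0.999 -0.035 -0.028]
[-0.025  0.802 -0.647  1.988  0.788  0.66   0.34 ]
```

View pics/w21.png

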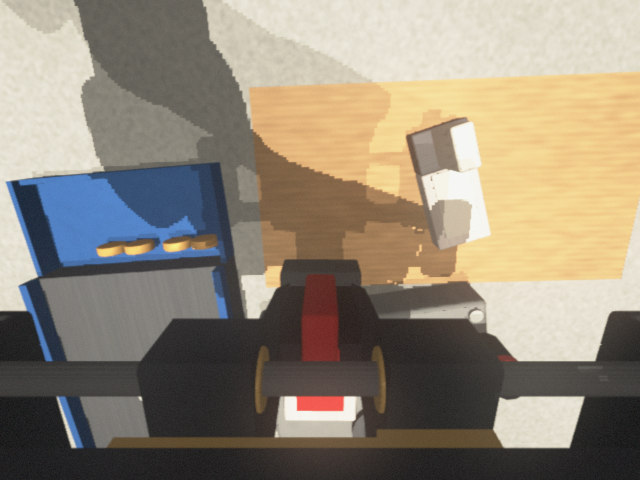

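```bash
python3 - <<'E'
from h import *
go(.4193,-.3128,.137,79.35)
E
```

```text
delta [  1.03 -47.09  -4.25] yaw 0.153 dist_rows 11.3 1.2 | now [0.4777 0.1565 0.1372] ang 88.1 q7 0.34 t 21.9 open 0.154
```

Request:
{"fn": "apply_moves", "kwargs": {
  "delta_pos": [
    [0,-2,0],
    [0,-5,0],
    [0,-9,0],
    [0,-13,0],
    [0.2,-17,0],
    [0.3,-21,0],
    [0.4,-25,0],
    [0.5,-29,-0.5],
    [0.6,-33,-1],
    [0.7,-36,-2]
  ],
  "yaw": [0.02,0.04,0.06,0.08,0.1,0.12,0.14,0.15,0.153,0.153],
  "gripper": [5,5,5,5,5,5,5,5,5,5]
}}

```text
clock: 22.77
tool_pos: [0.4443, -0.2057, 0.1367]
eef_rot: [0.059, 0.714, -0.074, 0.694]
contact_force: [-0.2, -0.3, -3.1]
opening: 0.154
```

```bash
python3 - <<'E'
from h import *
go(.4193,-.3128,.12,79.35)
s=st(); print(np.round(s['q'],3))
E
```

```text
delta [  1.95 -10.95  -0.41] yaw -0.002 dist_rows 2.7 0.0 | now [ 0.4443 -0.2057  0.1367] ang 79.2 q7 0.86 t 22.8 open 0.154
t 22.77 pos [ 0.4443 -0.2057  0.1367] open 0.154 F [-0.2 -0.3 -3.1]
x [-0.03  -0.019 -0.999] y [ 0.187  0.982 -0.024] z [ 0.982 -0.187 -0.026]
[ 0.702  0.785 -0.63   2.04   0.842  0.629  0.86 ]
```

Request:
{"fn": "apply_moves", "kwargs": {
  "delta_pos": [
    [0,-3,0],
    [0.5,-6,-0.1],
    [1,-8.5,-0.2],
    [1.5,-10,-0.3],
    [1.9,-10.9,-0.4],
    [1.9,-10.9,-0.4],
    [1.9,-10.9,-0.4],
    [1.9,-10.9,-0.4]
  ],
  "yaw": [0,0,0,0,0,0,0,0],
  "gripper": [5,5,5,5,5,5,5,5]
}}

```text
clock: 23.43
tool_pos: [0.4202, -0.3102, 0.1206]
eef_rot: [0.058, 0.714, -0.073, 0.694]
contact_force: [0.4, -0.8, -3.0]
opening: 0.153
```

```bash
python3 - <<'E'
from h import *
go(.4193,-.3128,.0475,79.35)
s=st(); save('wrist','w22');save('scene','s22'); im=save('top','t22'); cv2.imwrite('pics/t22c.png',cv2.resize(im[180:360,380:560,::-1],None,fx=3.3,fy=3.3,interpolation=cv2.INTER_CUBIC))
E
```

```text
delta [ 7.31 -0.11  0.15] yaw 0.001 dist_rows 1.8 0.0 | now [ 0.4202 -0.3102  0.1206] ang 79.4 q7 1.08 t 23.4 open 0.153
t 23.43 pos [ 0.4202 -0.3102  0.1206] open 0.153 F [ 0.4 -0.8 -3. ]
x [-0.03  -0.018 -0.999] y [ 0.184  0.983 -0.023] z [ 0.983 -0.184 -0.026]
```

View pics/w22.png

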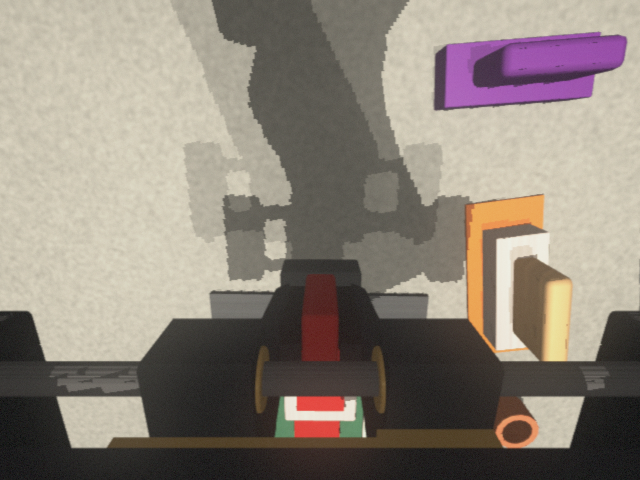

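View pics/t22c.png

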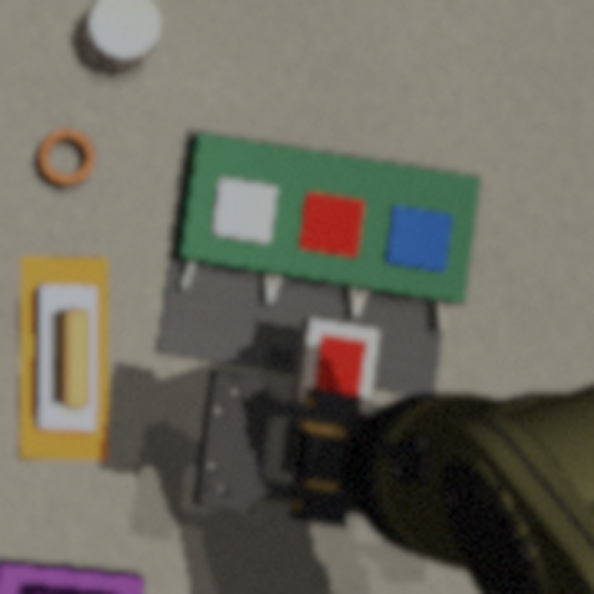

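View pics/s22.png

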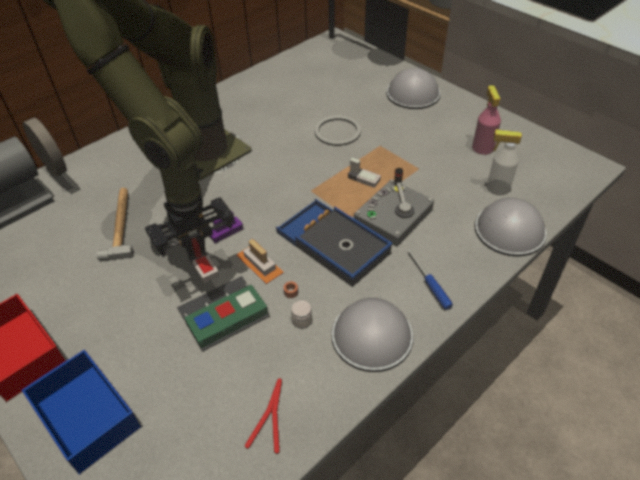

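Request:
{"fn": "apply_moves", "kwargs": {
  "delta_pos": [
    [2,-0.1,0.1],
    [4,-0.1,0.1],
    [5.5,-0.1,0.15],
    [6.5,-0.1,0.15],
    [7.1,-0.1,0.15],
    [7.3,-0.1,0.15],
    [7.3,-0.1,0.15],
    [7.3,-0.1,0.15]
  ],
  "yaw": [0,0,0,0,0,0,0,0],
  "gripper": [5,5,5,5,5,5,5,5]
}}

```text
clock: 24.25
tool_pos: [0.4199, -0.3134, 0.0484]
eef_rot: [0.058, 0.713, -0.073, 0.695]
contact_force: [-0.4, -0.4, -2.6]
opening: 0.157
```

```bash
python3 - <<'E'
from h import *
s=st(); go(.5480-.041*.9828,-.3370+.041*.1848,.0475,79.35); im=save('top','t23'); cv2.imwrite('pics/t23c.png',cv2.resize(im[200:330,420:540,::-1],None,fx=4.5,fy=4.5,interpolation=cv2.INTER_CUBIC)); save('wrist','w23')
E
```

```text
t 24.25 pos [ 0.4199 -0.3134  0.0484] open 0.157 F [-0.4 -0.4 -2.6]
x [-0.029 -0.019 -0.999] y [ 0.184  0.983 -0.024] z [ 0.983 -0.185 -0.025]
delta [-0.13  0.05  8.92] yaw 0.001 dist_rows 2.1 0.0 | now [ 0.4199 -0.3134  0.0484] ang 79.4 q7 0.95 t 24.2 open 0.157
```

View pics/t23c.png

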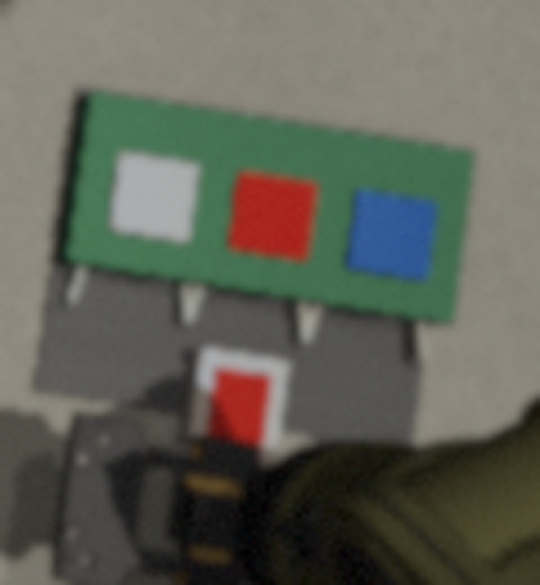

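View pics/w23.png

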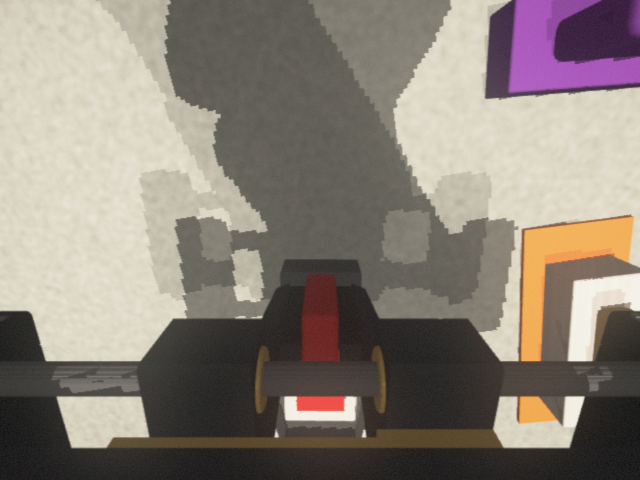

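Request:
{"fn": "apply_moves", "kwargs": {
  "delta_pos": [
    [0,0,1],
    [0,0,2],
    [-0.1,0,3],
    [-0.1,0,4],
    [-0.1,0,5],
    [-0.1,0,5.8],
    [-0.1,0,6.2],
    [-0.1,0,6.2]
  ],
  "yaw": [0,0,0,0,0,0,0,0],
  "gripper": [5,5,5,5,5,5,5,5]
}}

```text
clock: 25.02
tool_pos: [0.4819, -0.3252, 0.0484]
eef_rot: [0.058, 0.713, -0.073, 0.695]
contact_force: [0.4, -0.2, -2.8]
opening: 0.152
```

```bash
python3 - <<'E'
from h import *
s=st(); go(.5480-.041*.9828,-.3370+.041*.1848,.0475,79.35); im=save('top','t24'); cv2.imwrite('pics/t24c.png',cv2.resize(im[200:330,420:540,::-1],None,fx=4.5,fy=4.5,interpolation=cv2.INTER_CUBIC)); save('wrist','w24')
E
```

```text
t 25.02 pos [ 0.4819 -0.3252  0.0484] open 0.152 F [ 0.4 -0.2 -2.8]
x [-0.027 -0.019 -0.999] y [ 0.184  0.983 -0.024] z [ 0.982 -0.185 -0.023]
delta [0.03 0.06 2.62] yaw 0.0 dist_rows 0.6 0.0 | now [ 0.4819 -0.3252  0.0484] ang 79.4 q7 1.06 t 25.0 open 0.152
```

View pics/t24c.png

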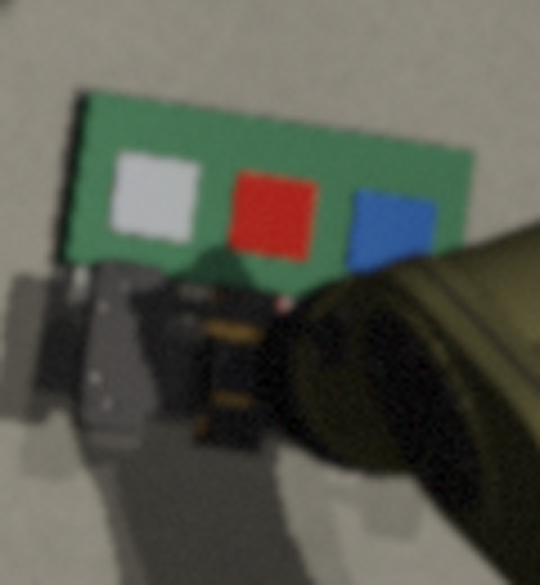

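No contact force so far. Continue to the back wall.

Request:
{"fn": "apply_moves", "kwargs": {
  "delta_pos": [
    [0,0,0.8],
    [0,0,1.5],
    [0,0,2],
    [0,0,2.3],
    [0,0,2.5],
    [0,0,2.6],
    [0,0,2.7],
    [0,0,2.7]
  ],
  "yaw": [0,0,0,0,0,0,0,0],
  "gripper": [5,5,5,5,5,5,5,5]
}}

```text
clock: 25.78
tool_pos: [0.5066, -0.3301, 0.0473]
eef_rot: [0.058, 0.714, -0.073, 0.694]
contact_force: [0.1, 0.2, -2.6]
opening: 0.154
```

```bash
python3 - <<'E'
from h import *
s=st(); go(.5480-.041*.9828,-.3370+.041*.1848,.0475,79.35)
E
```

```text
t 25.78 pos [ 0.5066 -0.3301  0.0473] open 0.154 F [ 0.1  0.2 -2.6]
x [-0.03  -0.019 -0.999] y [ 0.184  0.983 -0.024] z [ 0.982 -0.185 -0.026]
delta [-0.02  0.08  0.1 ] yaw 0.0 dist_rows 0.0 0.0 | now [ 0.5066 -0.3301  0.0473] ang 79.4 q7 1.1 t 25.8 open 0.154
```

Push in small increments until contact.

Request:
{"fn": "apply_moves", "kwargs": {
  "delta_pos": [
    [0,0,0.1],
    [0,0,0.2],
    [0,0,0.3],
    [0,0,0.35],
    [0,0,0.35]
  ],
  "yaw": [0,0,0,0,0],
  "gripper": [5,5,5,5,5]
}}

```text
clock: 26.2
tool_pos: [0.5068, -0.3303, 0.0466]
eef_rot: [0.058, 0.716, -0.073, 0.692]
contact_force: [-5.7, 1.6, 0.6]
opening: 0.154
```

```bash
python3 - <<'E'
from h import *
s=st(); go(.5480-.041*.9828,-.3370+.041*.1848,.0475,79.35)
E
```

```text
t 26.2 pos [ 0.5068 -0.3303  0.0466] open 0.154 F [-5.7  1.6  0.6]
x [-0.036 -0.019 -0.999] y [ 0.184  0.983 -0.025] z [ 0.982 -0.185 -0.032]
delta [-0.09  0.1   0.06] yaw 0.0 dist_rows 0.0 0.0 | now [ 0.5068 -0.3303  0.0466] ang 79.4 q7 1.1 t 26.2 open 0.154
```

Request:
{"fn": "apply_moves", "kwargs": {
  "delta_pos": [
    [0.05,0,0],
    [0.1,0,0],
    [0.1,0,0],
    [0.1,0,0],
    [0.1,0,0],
    [-1,0,0],
    [-3,0,0],
    [-5,0,0],
    [-5,0,-3],
    [-5,0,-3]
  ],
  "yaw": [0,0,0,0,0,0,0,0,0,0],
  "gripper": [5,20,32,35,35,35,35,35,20,5]
}}

```text
clock: 27.03
tool_pos: [0.475, -0.3235, 0.0991]
eef_rot: [0.057, 0.718, -0.074, 0.69]
contact_force: [-2.0, -0.6, -1.1]
opening: 0.223
```

```bash
python3 - <<'E'
from h import *
s=st(); P=camera_params('wrist'); save('wrist','w25'); np.save('P25.npy',P,allow_pickle=True)
E
```

```text
t 27.03 pos [ 0.475  -0.3235  0.0991] open 0.223 F [-2.  -0.6 -1.1]
x [-0.041 -0.02  -0.999] y [ 0.184  0.983 -0.027] z [ 0.982 -0.185 -0.037]
```

View pics/w25.png

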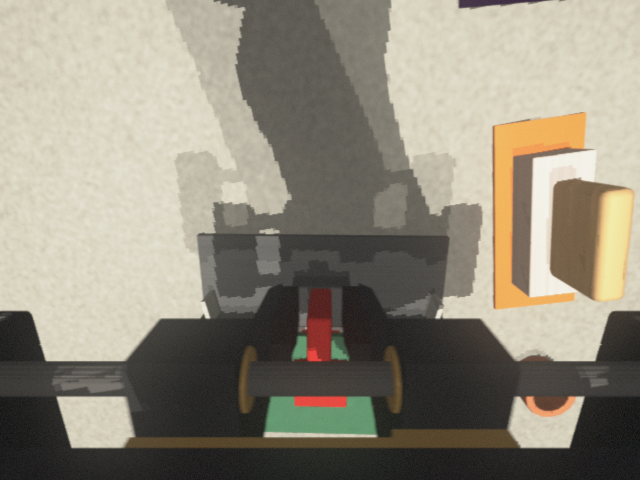

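Request:
{"fn": "apply_moves", "kwargs": {
  "delta_pos": [
    [1,0,0],
    [2.5,0,0],
    [4,0,0.1],
    [5,0,0.1],
    [5.2,0,0.1],
    [5.2,0,0.1],
    [5.2,0,0.4],
    [5.2,0,0.7],
    [5.2,0,0.9],
    [5.2,0,0.9]
  ],
  "yaw": [0,0,0,0,0,0,0,0,0,0],
  "gripper": [5,0,0,0,0,0,0,0,0,0]
}}

```text
clock: 27.92
tool_pos: [0.4835, -0.3269, 0.0468]
eef_rot: [0.057, 0.717, -0.074, 0.691]
contact_force: [-1.5, 0.6, 1.4]
opening: 0.005
```

```bash
cat >> h.py <<'E'
MO=np.array([.5480,-.3370]); MA=np.radians(-10.65); EX=np.array([np.cos(MA),np.sin(MA)]); EY=np.array([-EX[1],EX[0]])
def mag(p): r=np.array(p[:2])-MO; return r@EX,r@EY
def mw(x,y): return MO+x*EX+y*EY
E
python3 - <<'E'
from h import *
s=st(); print(mag(s['tool_pos'])); save('wrist','w26')
E
```

```text
t 27.92 pos [ 0.4835 -0.3269  0.0468] open 0.005 F [-1.5  0.6  1.4]
x [-0.04  -0.02  -0.999] y [ 0.184  0.982 -0.027] z [ 0.982 -0.185 -0.035]
(np.float64(-0.06525758984596923), np.float64(-0.001972795572452438))
```

View pics/w26.png

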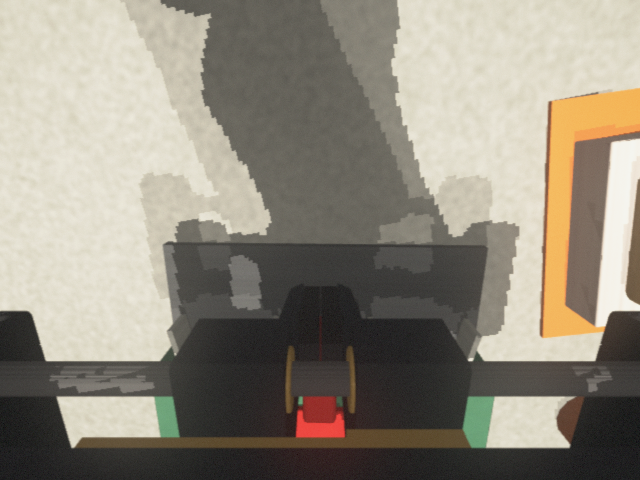

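Request:
{"fn": "apply_moves", "kwargs": {
  "delta_pos": [
    [0,0,0.15],
    [0,0,0.3],
    [0,0,0.45],
    [0,0,0.45]
  ],
  "yaw": [0,0,0,0],
  "gripper": [0,0,0,0]
}}

```text
clock: 28.3
tool_pos: [0.4835, -0.327, 0.0465]
eef_rot: [0.057, 0.72, -0.074, 0.687]
contact_force: [-10.8, 3.4, 8.4]
opening: 0.005
```

```bash
python3 - <<'E'
from h import *
s=st(); print(mag(s['tool_pos']))
E
```

```text
t 28.3 pos [ 0.4835 -0.327   0.0465] open 0.005 F [-10.8   3.4   8.4]
x [-0.048 -0.019 -0.999] y [ 0.185  0.982 -0.028] z [ 0.982 -0.186 -0.044]
(np.float64(-0.06524469017810546), np.float64(-0.0021091317579472516))
```

Request:
{"fn": "apply_moves", "kwargs": {
  "delta_pos": [
    [0,0,-1],
    [0,0,-2],
    [-2,0,-2.5],
    [-5,0,-3],
    [-9,0,-3],
    [-13,0,-3],
    [-16,0,-3],
    [-17,0,-3]
  ],
  "yaw": [0,0,0,0,0,0,0,0],
  "gripper": [0,0,0,10,30,50,50,50]
}}

```text
clock: 28.97
tool_pos: [0.4657, -0.3184, 0.2227]
eef_rot: [0.056, 0.717, -0.075, 0.691]
contact_force: [0.7, 0.6, -0.2]
opening: 0.359
```

```bash
python3 - <<'E'
from h import *
s=st(); print(np.round(s['q'],2)); go(.43,.235,.2,106.3); save('wrist','w27')
for d in spot_point('die_red','wrist')[:2]: print(d, mag(at('wrist',d['pixel'],.005)))
E
```

```text
t 28.97 pos [ 0.4657 -0.3184  0.2227] open 0.359 F [ 0.7  0.6 -0.2]
x [-0.039 -0.023 -0.999] y [ 0.184  0.982 -0.03 ] z [ 0.982 -0.185 -0.034]
[ 0.93  0.75 -0.76  1.75  0.66  0.95  1.26]
delta [  1.15  53.78 -13.69] yaw -0.47 dist_rows 13.3 3.8 | now [ 0.4657 -0.3184  0.2227] ang 79.4 q7 1.26 t 29.0 open 0.359
{'pixel': [325.0, 278.4], 'score': 0.93} (np.float64(-0.01535439596517701), np.float64(0.0017714399798751325))
{'pixel': [466.3, 310.8], 'score': 0.75} (np.float64(0.02160628342370709), np.float64(0.15950704408756983))
```

View pics/w27.png

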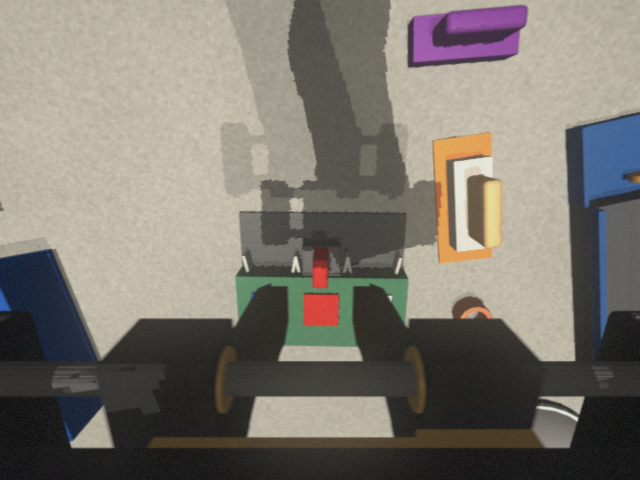

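Request:
{"fn": "apply_moves", "kwargs": {
  "delta_pos": [
    [0,3,-0.5],
    [0,7,-1.5],
    [0,11,-2.5],
    [0,15,-3.5],
    [0,19,-4.5],
    [0,23,-5.5],
    [0,27,-6.5],
    [0,31,-7.5],
    [0,35,-8.5],
    [0,39,-9.5]
  ],
  "yaw": [-0.05,-0.1,-0.15,-0.2,-0.25,-0.3,-0.35,-0.4,-0.45,-0.47],
  "gripper": [50,50,50,50,50,50,50,50,50,50]
}}

```text
clock: 29.9
tool_pos: [0.4416, 0.0834, 0.2101]
eef_rot: [-0.106, 0.717, 0.095, 0.682]
contact_force: [1.4, -2.1, -0.5]
opening: 0.503
```

```bash
python3 - <<'E'
from h import *
go(.435,.237,.21,106.3)
E
```

```text
delta [-0.3  14.93  3.69] yaw 0.001 dist_rows 3.7 0.0 | now [0.4416 0.0834 0.2101] ang 106.4 q7 0.78 t 29.9 open 0.503
```

Request:
{"fn": "apply_moves", "kwargs": {
  "delta_pos": [
    [0,3,0.8],
    [0,6,1.5],
    [-0.1,9,2.2],
    [-0.2,12,3],
    [-0.3,14.5,3.6],
    [-0.3,14.9,3.7],
    [-0.3,14.9,3.7],
    [-0.3,14.9,3.7]
  ],
  "yaw": [0,0,0,0,0,0,0,0],
  "gripper": [50,50,50,50,50,50,50,50]
}}

```text
clock: 30.57
tool_pos: [0.4347, 0.2353, 0.2085]
eef_rot: [-0.107, 0.718, 0.094, 0.681]
contact_force: [0.1, -0.2, -0.4]
opening: 0.502
```

```bash
python3 - <<'E'
from h import *
s=st(); print(np.round(s['q'],2)); P=camera_params('wrist'); im=save('wrist','w28'); np.save('P28.npy',P,allow_pickle=True)
cv2.imwrite('pics/w28c.png',cv2.resize(im[150:300,240:420,::-1],None,fx=4,fy=4,interpolation=cv2.INTER_CUBIC))
E
```

```text
t 30.57 pos [0.4347 0.2353 0.2085] open 0.502 F [ 0.1 -0.2 -0.4]
x [-0.048 -0.025 -0.999] y [-0.282  0.959 -0.01 ] z [ 0.958  0.281 -0.053]
[-0.09  0.73 -0.84  1.93  0.68  0.86  0.56]
```

View pics/w28c.png

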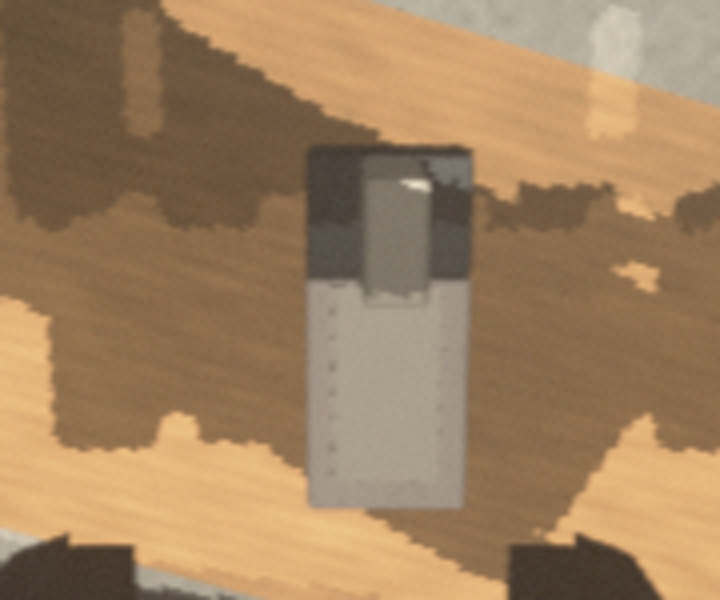

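```bash
python3 - <<'E'
from h import *
P=np.load('P28.npy',allow_pickle=True).item()
f=lambda q:[(240+x/4,150+y/4) for x,y in q]
t,th=fitrect('wrist',f([(308,152),(472,152),(465,508),(308,508)]),.02,P,[(-.045,-.02),(-.045,.02),(.045,.02),(.045,-.02)])
print(t+np.array([np.cos(th),np.sin(th)])*-.031)
print(np.mean([at('wrist',p,.062,P)[:2] for p in f([(364,183),(432,183),(430,305),(365,305)])],0))
go(.410,.243,.040,90+np.degrees(th))
E
```

```text
origin [0.4401 0.2522] yaw 16.55 res mm [[-0.1, 0.6], [0.3, -0.6], [-0.1, -0.2], [-0.1, 0.1]]
[0.41039057 0.24341126]
[0.41079437 0.24368826]
delta [16.95  1.68 -1.27] yaw -0.004 dist_rows 4.1 0.0 | now [0.435  0.2347 0.2087] ang 106.3 q7 0.56 t 30.6 open 0.5
```

Request:
{"fn": "apply_moves", "kwargs": {
  "delta_pos": [
    [2,0.6,-0.4],
    [4,1.2,-0.8],
    [6,1.7,-1.2],
    [8,1.7,-1.2],
    [10,1.7,-1.2],
    [12,1.7,-1.2],
    [13,1.7,-1.2],
    [13,1.7,-1.2],
    [13,1.7,-1.2]
  ],
  "yaw": [0,0,0,0,0,0,0,0,0],
  "gripper": [50,50,50,50,50,50,50,50,50]
}}

```text
clock: 31.37
tool_pos: [0.4125, 0.2426, 0.079]
eef_rot: [-0.106, 0.718, 0.093, 0.681]
contact_force: [-0.0, -0.1, -0.1]
opening: 0.499
```

```bash
python3 - <<'E'
from h import *
s=st(); print(np.round(s['q'],2));go(.4106,.2436,.040,106.4); save('wrist','w29')
E
```

```text
t 31.37 pos [0.4125 0.2426 0.079 ] open 0.499 F [-0.  -0.1 -0.1]
x [-0.049 -0.027 -0.998] y [-0.279  0.96  -0.012] z [ 0.959  0.278 -0.055]
[-0.25  0.9  -0.62  2.06  0.97  0.57  0.26]
delta [3.9  0.19 0.06] yaw -0.003 dist_rows 0.9 0.0 | now [0.4125 0.2426 0.079 ] ang 106.2 q7 0.26 t 31.4 open 0.499
```

View pics/w29.png

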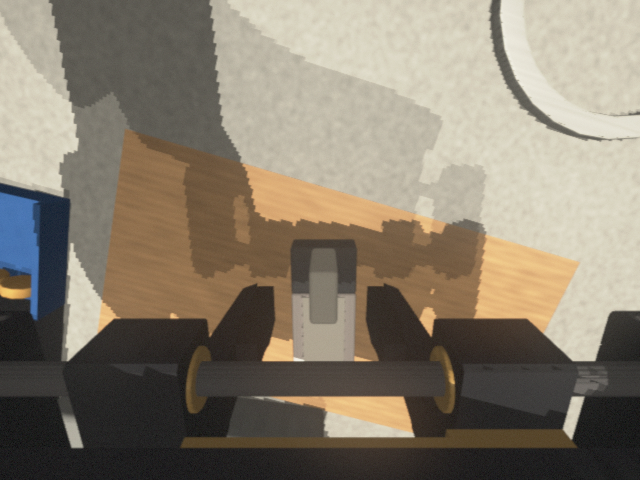

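Request:
{"fn": "apply_moves", "kwargs": {
  "delta_pos": [
    [1,0.1,0],
    [2,0.2,0.1],
    [3,0.2,0.1],
    [3.6,0.2,0.1],
    [3.9,0.2,0.1],
    [3.9,0.2,0.1],
    [3.9,0.2,0.1]
  ],
  "yaw": [0,0,0,0,0,0,0],
  "gripper": [50,50,50,50,50,50,50]
}}

```text
clock: 32.0
tool_pos: [0.4116, 0.2446, 0.041]
eef_rot: [-0.106, 0.718, 0.093, 0.682]
contact_force: [-0.2, 0.5, -0.5]
opening: 0.502
```

Request:
{"fn": "apply_moves", "kwargs": {
  "delta_pos": [
    [0,0,0],
    [0,0,0],
    [0,0,0],
    [0,0,0],
    [0,0,0],
    [0,0,0],
    [0,0,0],
    [0,0,0]
  ],
  "yaw": [0,0,0,0,0,0,0,0],
  "gripper": [40,25,10,5,5,5,5,5],
  "force": 30
}}

```text
clock: 32.67
tool_pos: [0.4117, 0.2444, 0.0411]
eef_rot: [-0.106, 0.718, 0.093, 0.682]
contact_force: [0.8, -0.9, 2.8]
opening: 0.151
```

```bash
python3 - <<'E'
from h import *
s=st(); go(.4106,.2436,.15,106.4); save('wrist','w30')
E
```

```text
t 32.67 pos [0.4117 0.2444 0.0411] open 0.151 F [ 0.8 -0.9  2.8]
x [-0.047 -0.025 -0.999] y [-0.279  0.96  -0.011] z [ 0.959  0.278 -0.053]
delta [-10.87  -0.17  -0.7 ] yaw -0.004 dist_rows 2.6 0.0 | now [0.4117 0.2444 0.0411] ang 106.2 q7 0.16 t 32.7 open 0.151
```

View pics/w30.png

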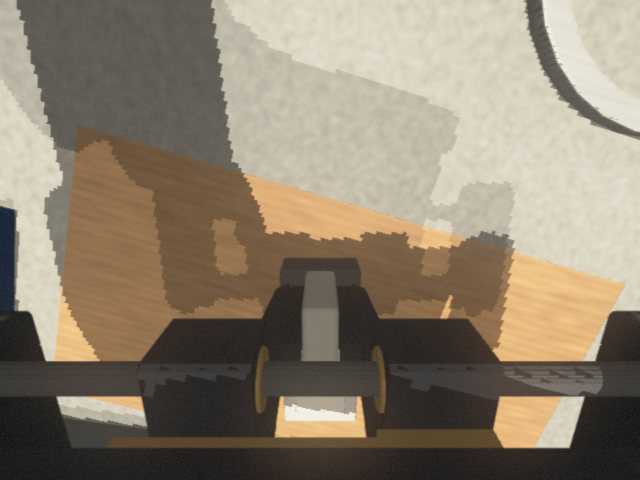

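Request:
{"fn": "apply_moves", "kwargs": {
  "delta_pos": [
    [-1,0,0],
    [-3,0,-0.2],
    [-5,0,-0.3],
    [-7,0,-0.5],
    [-9,0,-0.6],
    [-10.5,0,-0.7],
    [-10.8,0,-0.7],
    [-10.8,0,-0.7]
  ],
  "yaw": [0,0,0,0,0,0,0,0],
  "gripper": [5,5,5,5,5,5,5,5]
}}

```text
clock: 33.38
tool_pos: [0.4104, 0.2454, 0.1497]
eef_rot: [-0.106, 0.717, 0.093, 0.682]
contact_force: [0.3, 0.1, -2.2]
opening: 0.159
```

```bash
python3 - <<'E'
from h import *
w=mw(-.1297,.054); print(w); s=st(); go(w[0],w[1],.15,79.35)
E
```

```text
[ 0.43051384 -0.25996045]
t 33.38 pos [0.4104 0.2454 0.1497] open 0.159 F [ 0.3  0.1 -2.2]
x [-0.046 -0.025 -0.999] y [-0.279  0.96  -0.011] z [ 0.959  0.278 -0.051]
delta [  1.12 -49.1  -12.11] yaw 0.468 dist_rows 12.1 3.7 | now [0.4104 0.2454 0.1497] ang 106.2 q7 0.39 t 33.4 open 0.159
```

Request:
{"fn": "apply_moves", "kwargs": {
  "delta_pos": [
    [0,-2.5,1],
    [0,-5.5,1.5],
    [0,-9,1.5],
    [0,-13,1],
    [0.2,-17,0.5],
    [0.3,-21,-0.5],
    [0.4,-25,-1.5],
    [0.6,-29,-3],
    [0.8,-33,-5],
    [0.8,-36.5,-6.5]
  ],
  "yaw": [0.04,0.08,0.13,0.18,0.23,0.28,0.33,0.38,0.43,0.468],
  "gripper": [5,5,5,5,5,5,5,5,5,5]
}}

```text
clock: 34.22
tool_pos: [0.4478, -0.1246, 0.1474]
eef_rot: [0.056, 0.72, -0.076, 0.687]
contact_force: [1.0, -0.1, -2.1]
opening: 0.154
```

```bash
python3 - <<'E'
from h import *
w=mw(-.1297,.054); s=st(); go(w[0],w[1],.13,79.35); save('wrist','w31')
E
```

```text
t 34.22 pos [ 0.4478 -0.1246  0.1474] open 0.154 F [ 1.  -0.1 -2.1]
x [-0.049 -0.024 -0.998] y [ 0.186  0.982 -0.033] z [ 0.981 -0.187 -0.044]
delta [  2.15 -13.55   0.92] yaw -0.001 dist_rows 3.3 0.0 | now [ 0.4478 -0.1246  0.1474] ang 79.3 q7 0.7 t 34.2 open 0.154
```

Request:
{"fn": "apply_moves", "kwargs": {
  "delta_pos": [
    [0,-3,0.2],
    [0,-6,0.4],
    [0.5,-9,0.6],
    [1,-11.5,0.8],
    [1.8,-13,0.9],
    [2.1,-13.5,0.9],
    [2.1,-13.5,0.9],
    [2.1,-13.5,0.9]
  ],
  "yaw": [0,0,0,0,0,0,0,0],
  "gripper": [5,5,5,5,5,5,5,5]
}}

```text
clock: 34.93
tool_pos: [0.4254, -0.2689, 0.1308]
eef_rot: [0.058, 0.722, -0.084, 0.685]
contact_force: [0.5, 0.4, -1.2]
opening: 0.156
```

```bash
python3 - <<'E'
from h import *
w=mw(-.1297,.054); s=st(); go(w[0],w[1],.049,79.35); save('wrist','w32');im=save('top','t32'); cv2.imwrite('pics/t32c.png',cv2.resize(im[200:330,400:540,::-1],None,fx=4.5,fy=4.5,interpolation=cv2.INTER_CUBIC))
E
```

```text
t 34.93 pos [ 0.4254 -0.2689  0.1308] open 0.156 F [ 0.5  0.4 -1.2]
x [-0.056 -0.032 -0.998] y [ 0.199  0.979 -0.042] z [ 0.979 -0.201 -0.048]
delta [8.11 1.33 0.72] yaw -0.014 dist_rows 2.0 0.1 | now [ 0.4254 -0.2689  0.1308] ang 78.5 q7 0.98 t 34.9 open 0.156
```

View pics/t32c.png

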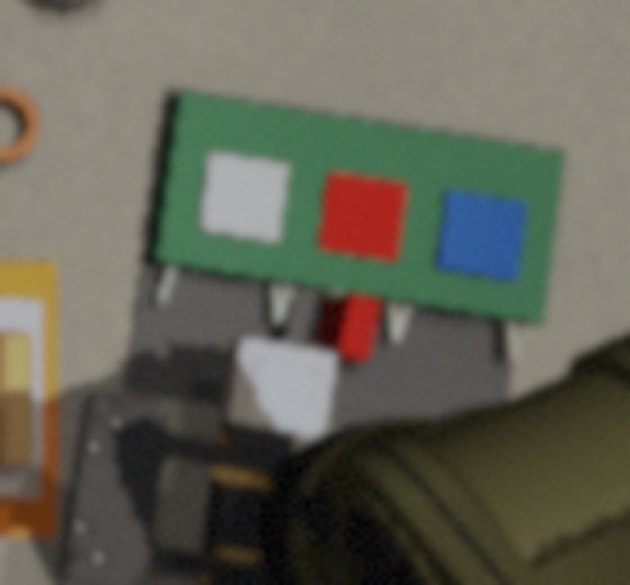

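View pics/w32.png

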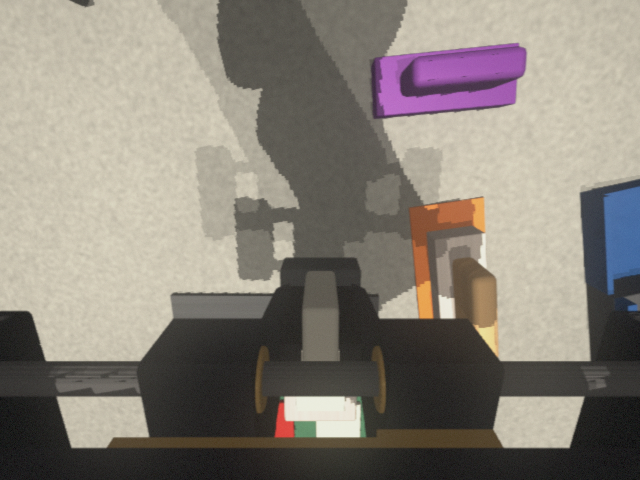

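Request:
{"fn": "apply_moves", "kwargs": {
  "delta_pos": [
    [0,0.6,0.4],
    [0,1.3,0.7],
    [0,1.3,0.7],
    [0,1.3,0.7],
    [0,1.3,0.7]
  ],
  "yaw": [-0.014,-0.014,-0.014,-0.014,-0.014],
  "gripper": [5,5,5,5,5]
}}

```text
clock: 35.45
tool_pos: [0.4355, -0.2571, 0.1307]
eef_rot: [0.052, 0.722, -0.079, 0.686]
contact_force: [0.2, -0.5, -2.9]
opening: 0.158
```

```bash
python3 - <<'E'
from h import *
w=mw(-.1297,.054); s=st(); print(np.round(s['q'],3),np.round(s['qd'],3)); go(w[0],w[1],.049,79.35); save('wrist','w33');im=save('top','t33'); cv2.imwrite('pics/t33c.png',cv2.resize(im[200:330,400:540,::-1],None,fx=4.5,fy=4.5,interpolation=cv2.INTER_CUBIC))
E
```

```text
t 35.45 pos [ 0.4355 -0.2571  0.1307] open 0.158 F [ 0.2 -0.5 -2.9]
x [-0.055 -0.033 -0.998] y [ 0.183  0.982 -0.042] z [ 0.982 -0.185 -0.048]
[ 0.783  0.812 -0.626  1.986  0.839  0.681  0.972] [0.012 0.001 0.009 0.002 0.    0.001 0.   ]
delta [ 8.19 -0.03 -0.05] yaw 0.002 dist_rows 2.0 0.0 | now [ 0.4355 -0.2571  0.1307] ang 79.5 q7 0.97 t 35.5 open 0.158
```

View pics/t33c.png

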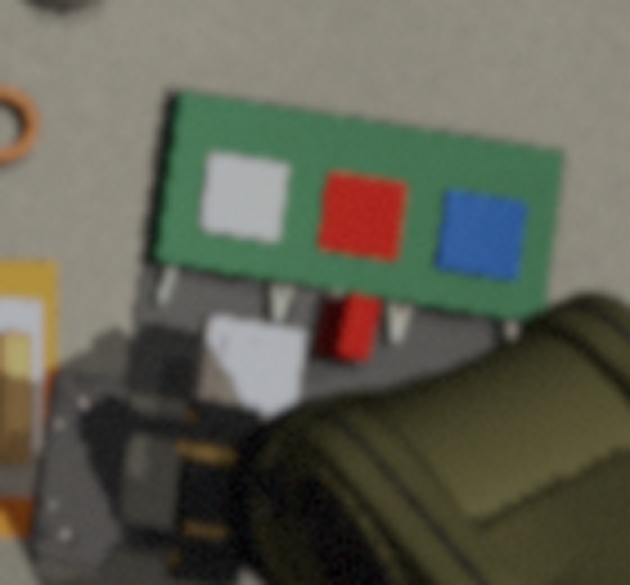

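Request:
{"fn": "apply_moves", "kwargs": {
  "delta_pos": [
    [2,0,0],
    [4,0,0],
    [5.5,0,0],
    [6.8,0,-0.1],
    [7.6,0,-0.1],
    [8,0,-0.1],
    [8.1,0,-0.1],
    [8.1,0,-0.1]
  ],
  "yaw": [0,0,0,0,0,0,0,0],
  "gripper": [5,5,5,5,5,5,5,5]
}}

```text
clock: 36.22
tool_pos: [0.43, -0.2602, 0.05]
eef_rot: [0.052, 0.722, -0.079, 0.686]
contact_force: [-0.2, -0.3, -1.9]
opening: 0.156
```

```bash
python3 - <<'E'
from h import *
w=mw(-.0397,.054); s=st(); print(mag(s['tool_pos'])); go(w[0],w[1],.048,79.35); save('wrist','w34');im=save('top','t34'); cv2.imwrite('pics/t34c.png',cv2.resize(im[200:330,400:540,::-1],None,fx=4.5,fy=4.5,interpolation=cv2.INTER_CUBIC)); im=save('scene','s34'); cv2.imwrite('pics/s34c.png',cv2.resize(im[180:360,140:340,::-1],None,fx=3.3,fy=3.3,interpolation=cv2.INTER_CUBIC))
E
```

```text
t 36.22 pos [ 0.43   -0.2602  0.05  ] open 0.156 F [-0.2 -0.3 -1.9]
x [-0.055 -0.033 -0.998] y [ 0.184  0.982 -0.043] z [ 0.981 -0.186 -0.048]
(np.float64(-0.13019332990747198), np.float64(0.05369195394399378))
delta [-0.23  0.03  9.05] yaw 0.001 dist_rows 2.2 0.0 | now [ 0.43   -0.2602  0.05  ] ang 79.4 q7 0.81 t 36.2 open 0.156
```

View pics/t34c.png

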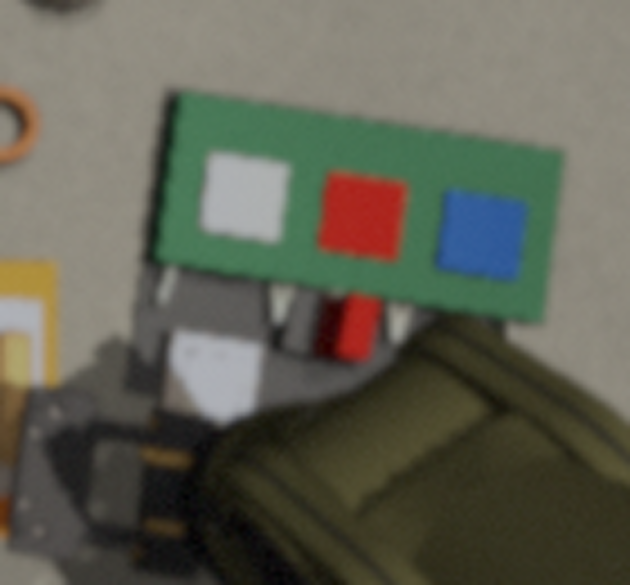

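View pics/s34c.png

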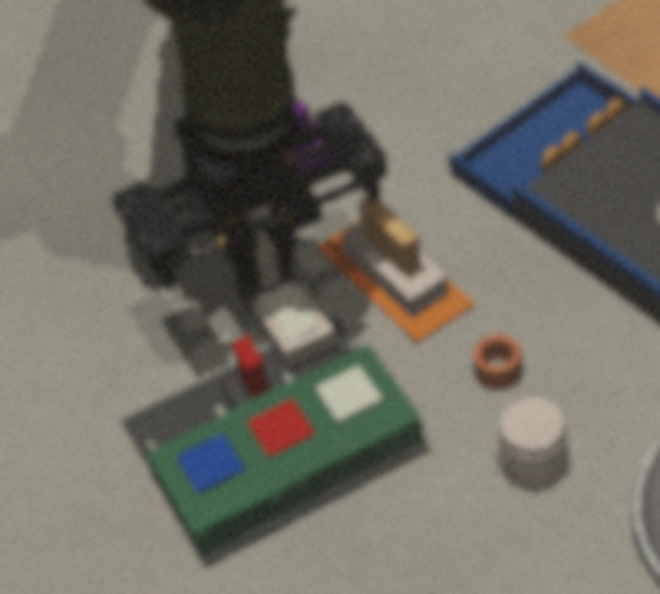

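Request:
{"fn": "apply_moves", "kwargs": {
  "delta_pos": [
    [0,0,1],
    [0,0,2],
    [-0.05,0,3],
    [-0.1,0,4],
    [-0.1,0,5],
    [-0.15,0,6],
    [-0.15,0,6.3],
    [-0.15,0,6.3]
  ],
  "yaw": [0,0,0,0,0,0,0,0],
  "gripper": [5,5,5,5,5,5,5,5]
}}

```text
clock: 37.03
tool_pos: [0.4918, -0.2717, 0.0487]
eef_rot: [0.053, 0.722, -0.079, 0.686]
contact_force: [-1.7, 1.7, -6.2]
opening: 0.157
```

```bash
python3 - <<'E'
from h import *
w=mw(-.0397,.054); s=st(); print(mag(s['tool_pos'])); go(w[0],w[1],.048,79.35)
E
```

```text
t 37.03 pos [ 0.4918 -0.2717  0.0487] open 0.157 F [-1.7  1.7 -6.2]
x [-0.055 -0.033 -0.998] y [ 0.184  0.982 -0.042] z [ 0.981 -0.186 -0.048]
(np.float64(-0.06728630290330481), np.float64(0.0537960114800855))
delta [-0.06  0.02  2.76] yaw 0.0 dist_rows 0.7 0.0 | now [ 0.4918 -0.2717  0.0487] ang 79.4 q7 0.94 t 37.0 open 0.157
```

Request:
{"fn": "apply_moves", "kwargs": {
  "delta_pos": [
    [0.1,0,0.2],
    [0.1,0,0.8],
    [0.1,0,1.4],
    [0.1,0,1.9],
    [0.1,0,2.3],
    [0.05,0,2.5],
    [0.05,0,2.7],
    [0.05,0,2.8],
    [0.05,0,2.8]
  ],
  "yaw": [0,0,0,0,0,0,0,0,0],
  "gripper": [5,5,5,5,5,5,5,5,5]
}}

```text
clock: 37.78
tool_pos: [0.5195, -0.2769, 0.0469]
eef_rot: [0.052, 0.722, -0.079, 0.686]
contact_force: [-0.5, -0.8, -1.0]
opening: 0.156
```

```bash
python3 - <<'E'
from h import *
w=mw(-.0397,.054); s=st(); print(mag(s['tool_pos'])); go(w[0],w[1],.046,79.35); save('wrist','w35')
E
```

```text
t 37.78 pos [ 0.5195 -0.2769  0.0469] open 0.156 F [-0.5 -0.8 -1. ]
x [-0.054 -0.033 -0.998] y [ 0.184  0.982 -0.042] z [ 0.981 -0.186 -0.047]
(np.float64(-0.039161687379658375), np.float64(0.05379487005899866))
delta [ 0.09  0.02 -0.05] yaw 0.0 dist_rows 0.0 0.0 | now [ 0.5195 -0.2769  0.0469] ang 79.4 q7 0.99 t 37.8 open 0.156
```

View pics/w35.png

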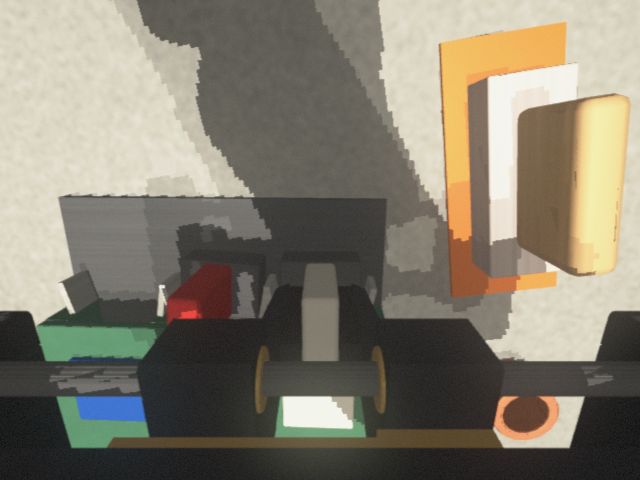

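Request:
{"fn": "apply_moves", "kwargs": {
  "delta_pos": [
    [0,0,0.1],
    [0,0,0.2],
    [0,0,0.3],
    [0,0,0.4],
    [0,0,0.4]
  ],
  "yaw": [0,0,0,0,0],
  "gripper": [5,5,5,5,5]
}}

```text
clock: 38.25
tool_pos: [0.522, -0.2775, 0.0465]
eef_rot: [0.052, 0.723, -0.079, 0.685]
contact_force: [-2.8, 1.7, -0.3]
opening: 0.154
```

```bash
python3 - <<'E'
from h import *
s=st(); print(mag(s['tool_pos']))
E
```

```text
t 38.25 pos [ 0.522  -0.2775  0.0465] open 0.154 F [-2.8  1.7 -0.3]
x [-0.057 -0.033 -0.998] y [ 0.184  0.982 -0.043] z [ 0.981 -0.186 -0.05 ]
(np.float64(-0.03650706279083962), np.float64(0.05368606659844063))
```

Request:
{"fn": "apply_moves", "kwargs": {
  "delta_pos": [
    [0.05,0,0],
    [0.1,0,-0.1],
    [0.1,0,-0.2],
    [0.1,0,-0.2],
    [0.1,0,-0.2],
    [-1,0,-0.3],
    [-3,0,-0.4],
    [-5,0,-0.5],
    [-5,0,-3.5],
    [-5,0,-3.7]
  ],
  "yaw": [0,0,0,0,0,0,0,0,0,0],
  "gripper": [5,20,32,35,35,35,35,35,20,5]
}}

```text
clock: 39.08
tool_pos: [0.4848, -0.2685, 0.0998]
eef_rot: [0.052, 0.724, -0.079, 0.683]
contact_force: [-1.3, -0.3, -0.9]
opening: 0.225
```

```bash
python3 - <<'E'
from h import *
w=mw(-.078,.054); s=st(); print(mag(s['tool_pos'])); go(w[0],w[1],.047,79.35); save('wrist','w36')
E
```

```text
t 39.08 pos [ 0.4848 -0.2685  0.0998] open 0.225 F [-1.3 -0.3 -0.9]
x [-0.061 -0.033 -0.998] y [ 0.184  0.982 -0.044] z [ 0.981 -0.186 -0.054]
(np.float64(-0.07476291196668373), np.float64(0.05565317123835611))
delta [ 5.29  0.07 -0.04] yaw 0.001 dist_rows 1.3 0.0 | now [ 0.4848 -0.2685  0.0998] ang 79.4 q7 1.0 t 39.1 open 0.225
```

View pics/w36.png

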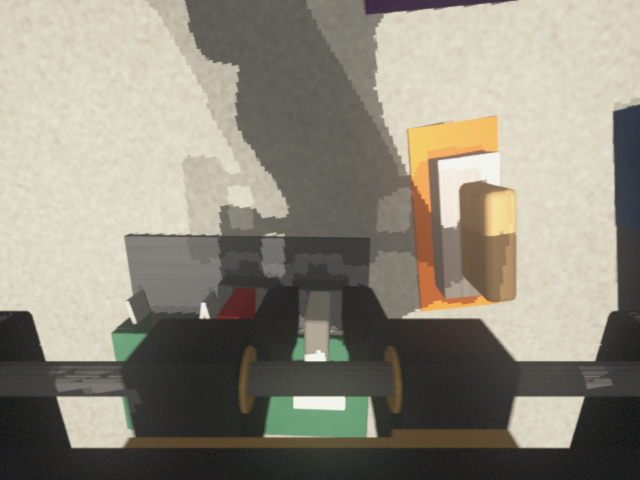

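Request:
{"fn": "apply_moves", "kwargs": {
  "delta_pos": [
    [1,0,0],
    [2.5,0,0],
    [4,0,0],
    [5,0,0],
    [5.3,0,0],
    [5.3,0,0.3],
    [5.3,0,0.6],
    [5.3,0,0.9],
    [5.3,0,1.2],
    [5.3,0,1.2]
  ],
  "yaw": [0,0,0,0,0,0,0,0,0,0],
  "gripper": [5,0,0,0,0,0,0,0,0,0]
}}

```text
clock: 39.97
tool_pos: [0.4934, -0.273, 0.0462]
eef_rot: [0.052, 0.725, -0.08, 0.682]
contact_force: [-3.9, 1.1, 4.3]
opening: 0.004
```

```bash
python3 - <<'E'
from h import *
s=st(); print(mag(s['tool_pos']))
E
```

```text
t 39.97 pos [ 0.4934 -0.273   0.0462] open 0.004 F [-3.9  1.1  4.3]
x [-0.063 -0.034 -0.997] y [ 0.184  0.982 -0.045] z [ 0.981 -0.186 -0.056]
(np.float64(-0.06551353048959811), np.float64(0.052850235412218664))
```

Request:
{"fn": "apply_moves", "kwargs": {
  "delta_pos": [
    [0,0,0.15],
    [0,0,0.3],
    [0,0,0.45],
    [0,0,0.45]
  ],
  "yaw": [0,0,0,0],
  "gripper": [0,0,0,0]
}}

```text
clock: 40.3
tool_pos: [0.4933, -0.2731, 0.0461]
eef_rot: [0.052, 0.728, -0.08, 0.679]
contact_force: [-11.1, 3.9, 9.6]
opening: 0.002
```

```bash
python3 - <<'E'
from h import *
s=st(); print(mag(s['tool_pos']))
E
```

```text
t 40.3 pos [ 0.4933 -0.2731  0.0461] open 0.002 F [-11.1   3.9   9.6]
x [-0.072 -0.033 -0.997] y [ 0.184  0.982 -0.046] z [ 0.98  -0.187 -0.065]
(np.float64(-0.06555080010258131), np.float64(0.05269898965457004))
```

Request:
{"fn": "apply_moves", "kwargs": {
  "delta_pos": [
    [0,0,-1],
    [0,0,-2],
    [-2,0,-2.5],
    [-5,0,-3],
    [-9,0,-3],
    [-13,0,-3],
    [-16,0,-4],
    [-17,0,-5],
    [-17,0,-5]
  ],
  "yaw": [0,0,0,0,0,0,0,0,0],
  "gripper": [0,0,0,10,30,50,70,70,70]
}}

```text
clock: 41.05
tool_pos: [0.4572, -0.2583, 0.2217]
eef_rot: [0.051, 0.726, -0.081, 0.681]
contact_force: [-0.7, 0.1, -0.4]
opening: 0.434
```

```bash
python3 - <<'E'
from h import *
s=st(); im=save('wrist','w37'); go(.53,.25,.22,51)
cv2.imwrite('pics/w37c.png',cv2.resize(im[190:340,190:460,::-1],None,fx=2.9,fy=2.9))
for t in ['die_red','die_white']:
    for d in spot_point(t,'wrist')[:2]: print(t,d['score'], mag(at('wrist',d['pixel'],.005)))
E
```

```text
t 41.05 pos [ 0.4572 -0.2583  0.2217] open 0.434 F [-0.7  0.1 -0.4]
x [-0.068 -0.036 -0.997] y [ 0.184  0.982 -0.048] z [ 0.981 -0.187 -0.06 ]
delta [-2.32 51.27 -2.33] yaw 0.495 dist_rows 12.3 4.0 | now [ 0.4567 -0.2585  0.2198] ang 79.4 q7 1.13 t 41.1 open 0.48
die_red 0.62 (np.float64(-0.012693328512433209), np.float64(0.00517610969263594))
die_red 0.28 (np.float64(-0.00859603171886502), np.float64(0.04889618972120639))
die_white 0.56 (np.float64(-0.012284568573261684), np.float64(0.05170756688034109))
```

View pics/w37.png

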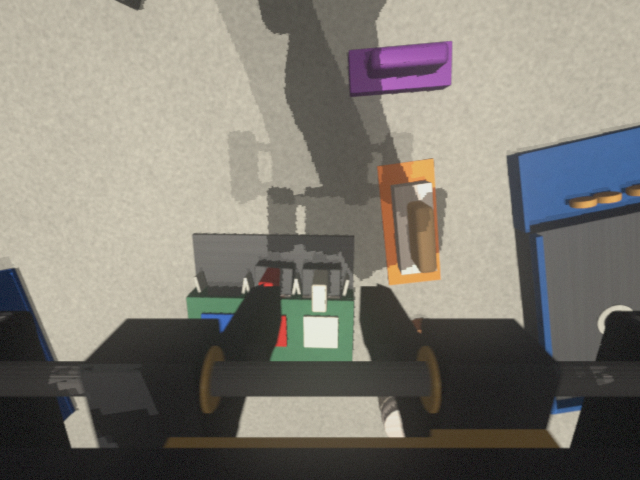

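```bash
python3 - <<'E'
from h import *
P=camera_params('wrist'); im=save('wrist','w38'); np.save('P38.npy',P,allow_pickle=True)
cv2.imwrite('pics/w38c.png',cv2.resize(im[150:295,360:460,::-1],None,fx=4,fy=4,interpolation=cv2.INTER_CUBIC))
im=save('top','t38'); cv2.imwrite('pics/t38c.png',cv2.resize(im[180:380,370:540,::-1],None,fx=3,fy=3,interpolation=cv2.INTER_CUBIC))
E
```

```text
(no output)
```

View pics/w38c.png

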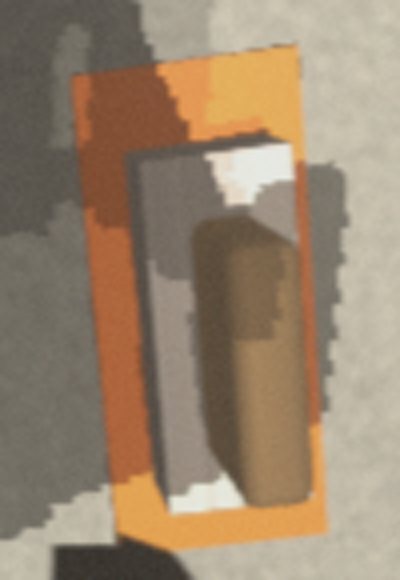

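View pics/t38c.png

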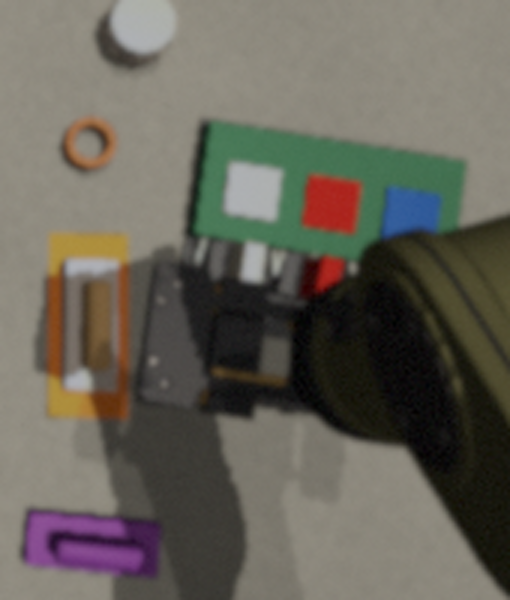

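```bash
python3 - <<'E'
from h import *
P=np.load('P38.npy',allow_pickle=True).item()
f=lambda q:[(360+x/4,150+y/4) for x,y in q]
fitrect('wrist',f([(73,75),(298,45),(327,533)]),.003,P,[(-.065,-.028),(-.065,.028),(.065,.028)])
fitrect('wrist',f([(138,157),(291,142),(170,513)]),.027,P,[(-.045,-.018),(-.045,.018),(.045,-.018)])
E
```

```text
origin [ 0.4783 -0.1762] yaw -2.72 res mm [[-0.1, 0.3], [0.1, -0.3], [-0.1, 0.0]]
origin [ 0.4781 -0.1753] yaw -2.65 res mm [[-0.4, 0.1], [0.8, -0.4], [-0.3, 0.3]]
```

Request:
{"fn": "apply_moves", "kwargs": {
  "delta_pos": [
    [0,3,0.5],
    [0,7,1],
    [-0.3,11,1.5],
    [-0.6,15,2],
    [-0.9,19,2],
    [-1.2,23,2],
    [-1.5,27,1.5],
    [-1.7,31,1],
    [-2,35,0.5],
    [-2,39,0]
  ],
  "yaw": [0.04,0.08,0.12,0.16,0.2,0.25,0.3,0.35,0.4,0.45],
  "gripper": [70,70,70,70,70,70,70,70,70,70]
}}

```text
clock: 42.13
tool_pos: [0.5291, 0.1276, 0.2182]
eef_rot: [0.202, 0.693, -0.241, 0.649]
contact_force: [0.3, 0.0, 0.8]
opening: 0.705
```

```bash
python3 - <<'E'
from h import *
s=st(); go(.55,.267,.2,51)
E
```

```text
t 42.13 pos [0.5291 0.1276 0.2182] open 0.705 F [0.3 0.  0.8]
x [-0.076 -0.033 -0.997] y [ 0.593  0.802 -0.072] z [ 0.801 -0.597 -0.042]
delta [ 1.2  12.54 -6.57] yaw 0.043 dist_rows 3.4 0.3 | now [0.5291 0.1276 0.2182] ang 53.5 q7 0.13 t 42.1 open 0.705
```

Request:
{"fn": "apply_moves", "kwargs": {
  "delta_pos": [
    [0.2,3,-1.5],
    [0.5,6,-3],
    [0.8,9,-5],
    [1.1,11.5,-6],
    [1.2,12.5,-6.5],
    [1.2,12.5,-6.5],
    [1.2,12.5,-6.5]
  ],
  "yaw": [0.04,0.04,0.04,0.04,0.04,0.04,0.04],
  "gripper": [70,70,70,70,70,70,70]
}}

```text
clock: 42.72
tool_pos: [0.55, 0.2651, 0.1987]
eef_rot: [0.214, 0.688, -0.256, 0.644]
contact_force: [0.5, -0.2, -0.7]
opening: 0.702
```

```bash
python3 - <<'E'
from h import *
s=st(); go(.554,.2705,.077,51); P=camera_params('wrist'); save('wrist','w39')
for t,z in [('lever_knob',.075),('lever_pointer',.048),('notch_yellow',.0405),('notch_green',.0405)]:
    for d in spot_point(t,'wrist')[:1]: print(t,round(d['score'],2),np.round(d['pixel']),at('wrist',d['pixel'],z,P)[:2])
E
```

```text
t 42.72 pos [0.55   0.2651 0.1987] open 0.702 F [ 0.5 -0.2 -0.7]
x [-0.078 -0.035 -0.996] y [ 0.625  0.777 -0.076] z [ 0.777 -0.628 -0.039]
delta [12.08  1.6   0.44] yaw 0.004 dist_rows 2.9 0.0 | now [0.55   0.2651 0.1987] ang 51.2 q7 -0.05 t 42.7 open 0.702
lever_knob 0.65 [342. 239.] [0.55399353 0.27180496]
lever_pointer 0.95 [338. 253.] [0.56811683 0.25677685]
notch_yellow 0.63 [340. 249.] [0.56777037 0.25874496]
notch_green 0.45 [245. 336.] [0.58218883 0.1280559 ]
```

View pics/w39.png

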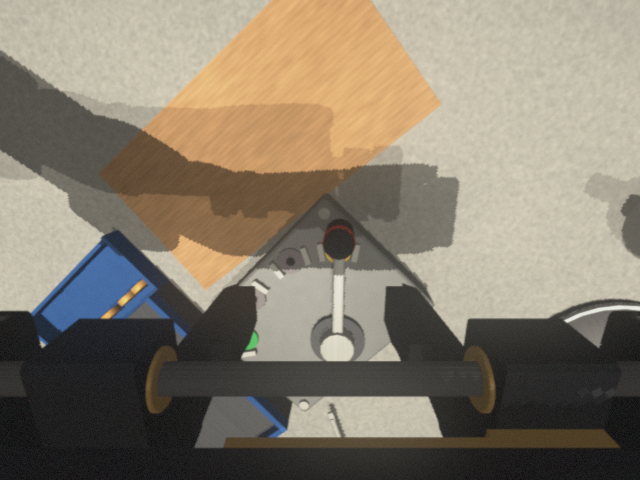

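Request:
{"fn": "apply_moves", "kwargs": {
  "delta_pos": [
    [0,1,0.3],
    [2,1.6,0.4],
    [4.5,1.6,0.4],
    [7,1.6,0.4],
    [9,1.6,0.4],
    [11,1.6,0.4],
    [12,1.6,0.4],
    [12,1.6,0.4],
    [12,1.6,0.4]
  ],
  "yaw": [0,0,0,0,0,0,0,0,0],
  "gripper": [70,70,70,70,70,70,70,70,70]
}}

```text
clock: 43.72
tool_pos: [0.5551, 0.2696, 0.0795]
eef_rot: [0.216, 0.687, -0.256, 0.644]
contact_force: [0.5, 0.1, 0.3]
opening: 0.7
```

Request:
{"fn": "apply_moves", "kwargs": {
  "delta_pos": [
    [0,0,0],
    [0,0,0],
    [0,0,0],
    [0,0,0],
    [0,0,0],
    [0,0,0],
    [0,0,0],
    [0,0,0]
  ],
  "yaw": [0,0,0,0,0,0,0,0],
  "gripper": [50,30,20,20,20,20,20,20],
  "force": 10
}}

```text
clock: 44.38
tool_pos: [0.5551, 0.2695, 0.0798]
eef_rot: [0.216, 0.687, -0.257, 0.645]
contact_force: [-0.3, -1.2, 3.6]
opening: 0.276
```

```bash
python3 - <<'E'
from h import *
s=st(); p=np.array([.639,.201]); v=np.array(s['tool_pos'][:2])-p; a=np.degrees(np.arctan2(v[1],v[0])); print(np.hypot(*v),a)
g=np.degrees(np.arctan2(.129-.201,.5848-.639))%360; print('green',g)
arc((.639,.201),a,g,18,.1095); save('wrist','w40')
E
```

```text
t 44.38 pos [0.5551 0.2695 0.0798] open 0.276 F [-0.3 -1.2  3.6]
x [-0.076 -0.034 -0.997] y [ 0.627  0.775 -0.074] z [ 0.775 -0.631 -0.038]
0.10833176447350909 140.78367575083385
green 233.02837892883355
[0.1, -1.0, -0.1] -0.09
[0.1, -1.9, 0.1] -0.18
[0.2, -2.9, 0.3] -0.27
[0.3, -3.8, 0.6] -0.36
[0.3, -4.7, 1.0] -0.45
[0.4, -5.6, 1.4] -0.54
[0.4, -6.4, 2.0] -0.63
[0.4, -7.2, 2.6] -0.72
[0.5, -7.9, 3.2] -0.8
[0.5, -8.5, 4.0] -0.89
[0.5, -9.1, 4.8] -0.98
[0.5, -9.6, 5.6] -1.07
[0.5, -10.0, 6.5] -1.16
[0.5, -10.4, 7.4] -1.25
[0.5, -10.7, 8.3] -1.34
[0.5, -10.8, 9.3] -1.43
[0.4, -10.9, 10.3] -1.52
[0.4, -11.0, 11.2] -1.61
```

View pics/w40.png

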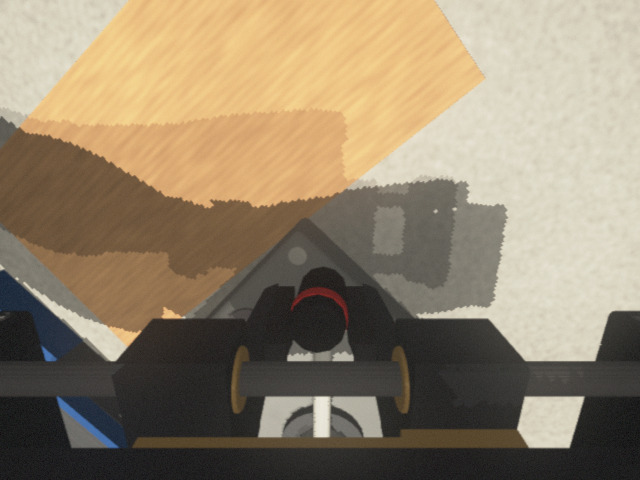

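Request:
{"fn": "apply_moves", "kwargs": {
  "delta_pos": [
    [0.1,-1.0,-0.1],
    [0.1,-1.9,0.1],
    [0.2,-2.9,0.3],
    [0.3,-3.8,0.6],
    [0.3,-4.7,1.0],
    [0.4,-5.6,1.4],
    [0.4,-6.4,2.0],
    [0.4,-7.2,2.6],
    [0.5,-7.9,3.2],
    [0.5,-7.9,3.2]
  ],
  "yaw": [-0.09,-0.18,-0.27,-0.36,-0.45,-0.54,-0.63,-0.72,-0.8,-0.8],
  "gripper": [20,20,20,20,20,20,20,20,20,20],
  "force": 6
}}

```text
clock: 45.27
tool_pos: [0.5311, 0.1867, 0.0796]
eef_rot: [-0.052, 0.732, 0.031, 0.678]
contact_force: [3.3, -0.7, 1.3]
opening: 0.273
```

```bash
python3 - <<'E'
from h import *
s=st(); p=np.array([.639,.201]); v=np.array(s['tool_pos'][:2])-p; a=np.degrees(np.arctan2(v[1],v[0]))%360; print(np.hypot(*v),a,s['q'].round(2) if hasattr(s['q'],'round') else s['q'])
arc((.639,.201),a,232.7,9,.109)
E
```

```text
t 45.27 pos [0.5311 0.1867 0.0796] open 0.273 F [ 3.3 -0.7  1.3]
x [-0.075 -0.033 -0.997] y [-0.119  0.993 -0.024] z [ 0.99   0.116 -0.078]
0.10887766657058366 187.54624874301555 [-0.05  0.97 -0.67  1.78  0.81  0.78  0.53]
[0.0, -1.0, 0.0] -0.09
[0.0, -1.9, 0.2] -0.18
[0.0, -2.8, 0.4] -0.26
[0.0, -3.7, 0.7] -0.35
[0.0, -4.6, 1.1] -0.44
[0.0, -5.4, 1.5] -0.53
[-0.0, -6.2, 2.1] -0.61
[-0.0, -7.0, 2.6] -0.7
[-0.1, -7.7, 3.3] -0.79
```

Request:
{"fn": "apply_moves", "kwargs": {
  "delta_pos": [
    [0,-1.0,0],
    [0,-1.9,0.2],
    [0,-2.8,0.4],
    [0,-3.7,0.7],
    [0,-4.6,1.1],
    [0,-5.4,1.5],
    [0,-6.2,2.1],
    [0,-7.0,2.6],
    [0,-7.7,3.3],
    [0,-7.7,3.3]
  ],
  "yaw": [-0.09,-0.18,-0.26,-0.35,-0.44,-0.53,-0.61,-0.7,-0.79,-0.79],
  "gripper": [20,20,20,20,20,20,20,20,20,20]
}}

```text
clock: 46.1
tool_pos: [0.5743, 0.1138, 0.079]
eef_rot: [-0.308, 0.664, 0.311, 0.607]
contact_force: [0.8, -0.4, 3.2]
opening: 0.272
```

```bash
python3 - <<'E'
from h import *
s=st(); p=np.array([.639,.201]); v=np.array(s['tool_pos'][:2])-p; a=np.degrees(np.arctan2(v[1],v[0]))%360; print(np.hypot(*v),a)
save('wrist','w41'); im=save('top','t41'); cv2.imwrite('pics/t41c.png',cv2.resize(im[200:300,160:290,::-1],None,fx=5,fy=5,interpolation=cv2.INTER_CUBIC))
E
```

```text
t 46.1 pos [0.5743 0.1138 0.079 ] open 0.272 F [ 0.8 -0.4  3.2]
x [-0.073 -0.032 -0.997] y [-0.786  0.617  0.038] z [ 0.614  0.786 -0.071]
0.10856568894944751 233.43960105485507
```

View pics/w41.png

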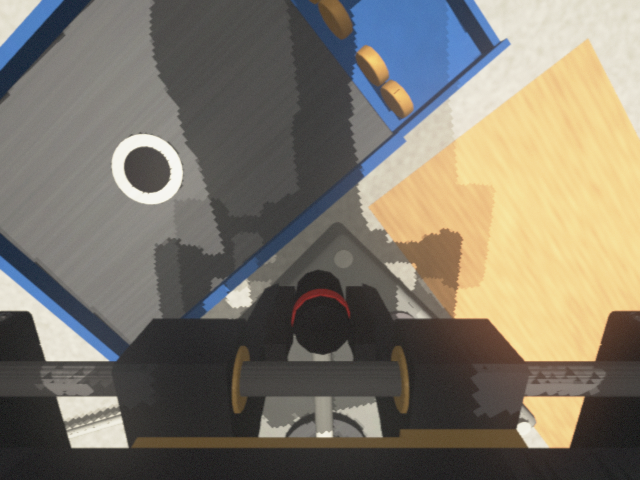

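View pics/t41c.png

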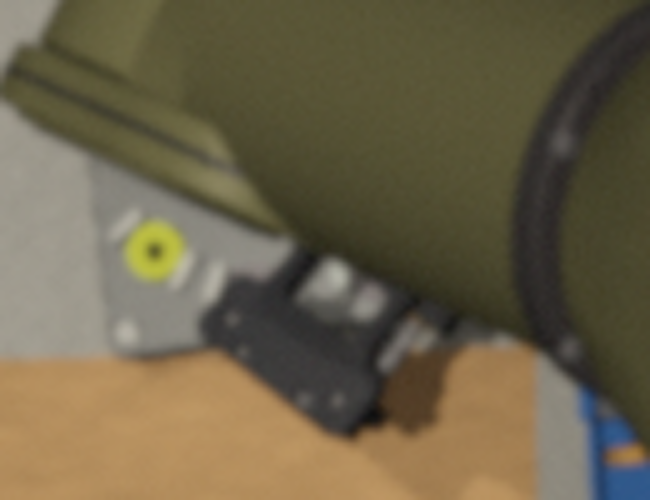

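Release and rise to check.

Request:
{"fn": "apply_moves", "kwargs": {
  "delta_pos": [
    [0,0,0],
    [0,0,0],
    [0,0,0],
    [0,0,0],
    [-2,0,0],
    [-5,0,0],
    [-8,0,0],
    [-12,0,0],
    [-14,0,0],
    [-15,0,0]
  ],
  "yaw": [0,0,0,0,0,0,0,0,0,0],
  "gripper": [50,70,70,70,70,70,70,70,70,70]
}}

```text
clock: 47.03
tool_pos: [0.5857, 0.1205, 0.2319]
eef_rot: [-0.308, 0.662, 0.31, 0.609]
contact_force: [0.4, -0.2, -0.6]
opening: 0.702
```

```bash
python3 - <<'E'
from h import *
s=st(); P=camera_params('wrist'); im=save('wrist','w42')
for t,z in [('lever_knob',.075),('lever_pointer',.048),('notch_green',.0405)]:
    for d in spot_point(t,'wrist')[:1]: print(t,round(d['score'],2),np.round(d['pixel']),at('wrist',d['pixel'],z,P)[:2])
cv2.imwrite('pics/w42c.png',cv2.resize(im[150:360,210:450,::-1],None,fx=2.8,fy=2.8))
E
```

```text
t 47.03 pos [0.5857 0.1205 0.2319] open 0.702 F [ 0.4 -0.2 -0.6]
x [-0.069 -0.031 -0.997] y [-0.785  0.618  0.035] z [ 0.616  0.785 -0.067]
lever_knob 0.91 [324. 218.] [0.56964268 0.11430783]
lever_pointer 0.68 [321. 233.] [0.58290821 0.12929965]
notch_green 0.39 [319. 230.] [0.58379311 0.12738026]
```

View pics/w42c.png

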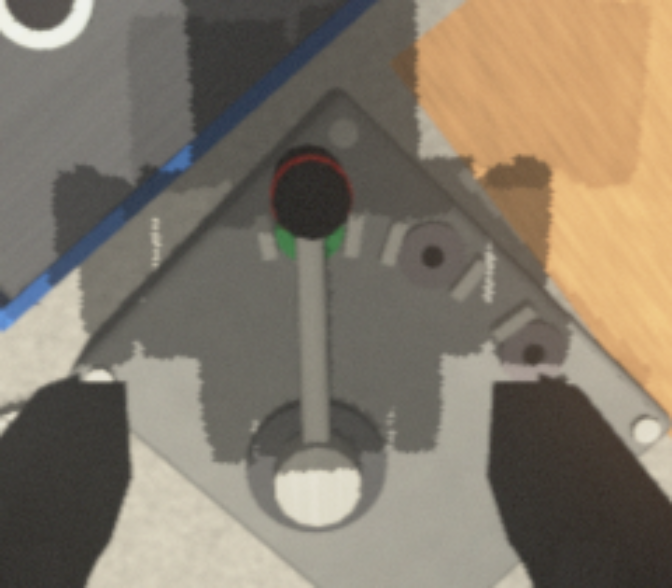

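Request:
{"fn": "apply_moves", "kwargs": {
  "delta_pos": [
    [-1,2,-2],
    [-2,4,-4],
    [-3,6,-6],
    [-3,8,-8],
    [-3,10,-10],
    [-3,12,-12],
    [-3,12,-12]
  ],
  "yaw": [0,0,0,0,0,0,0],
  "gripper": [70,70,70,70,70,70,70]
}}

```text
clock: 47.82
tool_pos: [0.4121, 0.0971, 0.2689]
eef_rot: [-0.31, 0.667, 0.31, 0.602]
contact_force: [0.0, -0.5, -0.5]
opening: 0.701
```

```bash
python3 - <<'E'
from h import *
s=st(); im=save('top','t43'); save('scene','s43'); save('wrist','w43')
cv2.imwrite('pics/t43c.png',cv2.resize(im[170:380,170:540,::-1],None,fx=2.1,fy=2.1,interpolation=cv2.INTER_CUBIC))
E
```

```text
t 47.82 pos [0.4121 0.0971 0.2689] open 0.701 F [ 0.  -0.5 -0.5]
x [-0.082 -0.04  -0.996] y [-0.787  0.616  0.04 ] z [ 0.611  0.787 -0.082]
```

View pics/t43c.png

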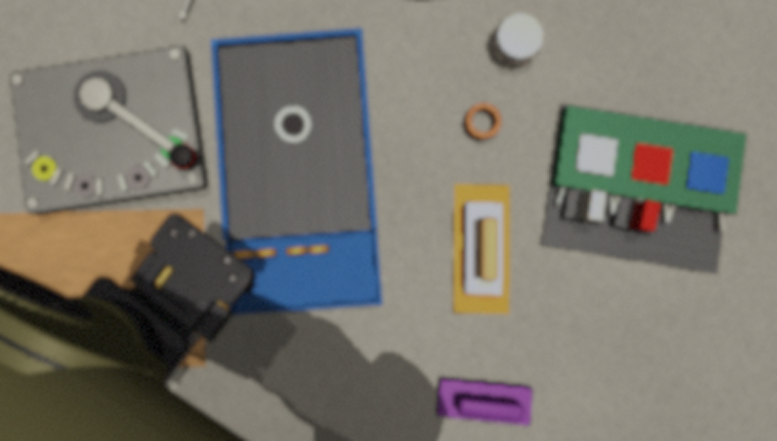

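View pics/s43.png

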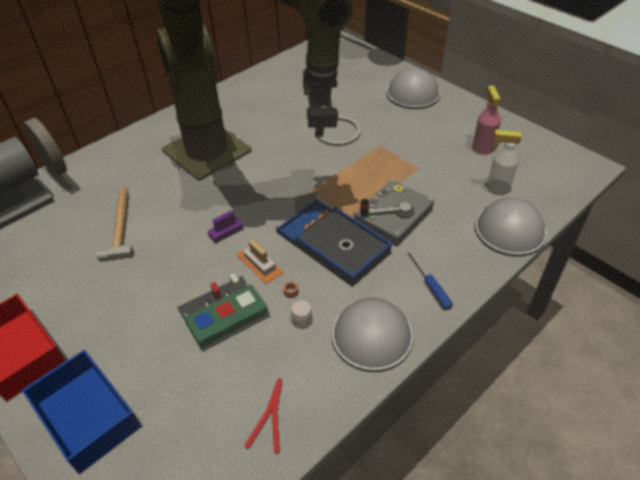

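```bash
python3 -c "
from plant import *
print(finish_job())"
```

```text
the job is handed in; nothing more can be done
None
```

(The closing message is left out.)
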